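# Mark a panel seam along a square

### The job

Clear the loose components off the white perforated panel into the grey tray. Then lay the square flush against the panel's near edge, its blade across the panel with the outer blade edge close beside the black seam (within 8 mm) without covering it, let go of it, and draw the scriber's tip along the seam, touching the panel all the way, slowly (1 to 2 cm a second) from the near edge to the end of the blade. Then tidy up: lay the scriber back in its rest and stand the square in the middle of its round black mat, its whole foot on it, leaving the components in the tray and everything else on the bench undisturbed.

Things in the scene. Friction and masses are not known exactly. Their poses are not given: they have to be found in the camera images.
- panel: White perforated panel, 160 x 180 mm (x, y), two plates joined along a straight black seam, fixed in a low holder; panel 6 mm thick, top 16 mm above the bench, holder below set back 5 mm. Origin under its centre at bench level; x from the near edge (180 mm long, facing the robot, at x = -80 mm) to the far edge, z up. Clamp jaws 50 x 12 x 22 mm at its left and right edges.
- seam_start (a point): Where the seam meets the panel's near edge, on the top face; axes as the panel's, so the seam runs along its +x and the near edge along its y. The seam lies 20 mm to the +y side of the panel's middle.
- seam_end (a point): Point of the seam 130 mm from the near edge, on the top face, level with the blade's tip when the square is flush.
- square: Loose steel square, 0.5 kg. Foot 40 x 110 x 20 mm (x, y, height); on its middle a thumb rib 14 (x) x 60 mm (y), 20 to 54 mm high, to grip from above; at the foot's +y end a blade 25 mm wide, 4 mm thick runs along +x, 130 mm past the foot's front face, underside 17 mm up (1 mm over the panel), outer edge at y = +55 mm. Origin: centre of the foot's underside.
- square_corner (a point): Corner of the square where the outer blade edge meets the foot's front face (x = +20, y = +55, z = 16 mm in the square's frame). With the foot flush against the panel it lies on the panel's near edge.
- square_rib (a point): Centre of the thumb rib, 42 mm above the underside of the square.
- scriber: Loose scriber (stylus), 70 g: square black handle 16 x 16 mm, 110 mm long, with a thin steel point, 151 mm in all. Origin on the handle's axis near its middle (50 mm from the handle's front end, 60 mm from its butt); x along the axis to the tip, any face up.
- scriber_tip (a point): The very tip of the scriber, 91 mm along x from its origin; point radius 2 mm.
- mat: Round black rubber mat, 180 mm across, flat on the bench (1 mm thick, without effect on heights), where the square belongs. Origin: its centre.
- rest: Fixed scriber rest: base 130 x 50 mm and two cradles (8 mm thick, at x = -45 and +35 mm) with notches 22 mm wide, 10 mm deep, floor 30 mm above the bench. The scriber lies along x, its axis 38 mm above the bench, its origin over the rest's origin; the tip may point either way. Origin under its centre at bench level.
- tray: Grey open tray, 276 x 116 x 34 mm (x, y, height), walls and floor 4 mm, fixed. Origin under its centre, at bench level.
- heatsink_long: Bright finned heat sink, fins lengthwise, 66 x 32 x 30 mm. Origin: centre of its underside; x along its length, z up. May be absent.
- heatsink_cross: Dark finned heat sink, fins crosswise, 62 x 30 x 26 mm. Origin: centre of its underside; x along its length, z up. May be absent.
- transformer: Small mains transformer, steel frame round a brown coil, 64 x 34 x 32 mm. Origin: centre of its underside; x along its length, z up. May be absent.
- converter: Black converter module, 68 x 30 x 24 mm. Origin: centre of its underside; x along its length, z up. May be absent.
- spool_a: Bystander, to be left alone: solder spool, 56 mm across, 30 mm high. Origin: centre of its underside.
- spool_b: Bystander, to be left alone: copper wire spool, 56 mm across, 30 mm high. Origin: centre of its underside.
- multimeter: Bystander, to be left alone: multimeter lying flat, 160 x 78 x 37 mm. Origin: centre of its underside.
- screwdriver: Bystander, to be left alone: screwdriver lying on the bench.
- flux_tin: Bystander, to be left alone: small can, 60 mm across, 50 mm high. Origin: centre of its underside.
- pliers: Bystander, to be left alone: pliers lying flat, about 135 x 38 x 14 mm.

How it is judged (in metres and radians):
On the way, in this order (a step that is already met when the one before it is completed fails the run):
1. all the pieces lie in the tray, off the panel (x of heatsink_long in the frame of tray between -0.136 and 0.136 m and y of heatsink_long in the frame of tray between -0.056 and 0.056 m and z of each of heatsink_long, heatsink_cross, transformer, converter in the frame of tray below 0.03 m and x of heatsink_cross in the frame of tray between -0.136 and 0.136 m and y of heatsink_cross in the frame of tray between -0.056 and 0.056 m and x of transformer in the frame of tray between -0.136 and 0.136 m and y of transformer in the frame of tray between -0.056 and 0.056 m and x of converter in the frame of tray between -0.136 and 0.136 m and y of converter in the frame of tray between -0.056 and 0.056 m), for 0.2 s.
2. the square's foot is flush against the panel's near edge (within 3 mm and 0.03 rad), the outer blade edge 0 to 9 mm beside the seam, and the gripper has let go of it (x of square_corner in the frame of seam_start between -0.003 and 0.003 m and y of square_corner in the frame of seam_start between -0.009 and 0.001 m and angle between the x axis of square and the x axis of seam_start, either way round below 0.03 rad and angle between square's own z axis and vertical below 0.05 rad and linear speed of square below 0.01 m/s and contact force between the fingers and square below 0.05 N), for 0.2 s.
3. the scriber tip, moving slower than 60 mm/s, is on the seam 15 mm from the near edge (within 5 mm along and across, 3 mm above), square still flush (x of scriber_tip in the frame of seam_start between 0.01 and 0.02 m and y of scriber_tip in the frame of seam_start between -0.005 and 0.005 m and z of scriber_tip in the frame of seam_start between -0.004 and 0.003 m and linear speed of scriber below 0.06 m/s and x of square_corner in the frame of seam_start between -0.003 and 0.003 m and y of square_corner in the frame of seam_start between -0.009 and 0.001 m and angle between the x axis of square and the x axis of seam_start, either way round below 0.03 rad and angle between square's own z axis and vertical below 0.05 rad), for 0.1 s.
4. the scriber tip, moving slower than 60 mm/s, is on the seam 30 mm from the near edge (within 5 mm along and across, 3 mm above), square still flush (x of scriber_tip in the frame of seam_start between 0.025 and 0.035 m and y of scriber_tip in the frame of seam_start between -0.005 and 0.005 m and z of scriber_tip in the frame of seam_start between -0.004 and 0.003 m and linear speed of scriber below 0.06 m/s and x of square_corner in the frame of seam_start between -0.003 and 0.003 m and y of square_corner in the frame of seam_start between -0.009 and 0.001 m and angle between the x axis of square and the x axis of seam_start, either way round below 0.03 rad and angle between square's own z axis and vertical below 0.05 rad), for 0.1 s.
5. the scriber tip, moving slower than 60 mm/s, is on the seam 45 mm from the near edge (within 5 mm along and across, 3 mm above), square still flush (x of scriber_tip in the frame of seam_start between 0.04 and 0.05 m and y of scriber_tip in the frame of seam_start between -0.005 and 0.005 m and z of scriber_tip in the frame of seam_start between -0.004 and 0.003 m and linear speed of scriber below 0.06 m/s and x of square_corner in the frame of seam_start between -0.003 and 0.003 m and y of square_corner in the frame of seam_start between -0.009 and 0.001 m and angle between the x axis of square and the x axis of seam_start, either way round below 0.03 rad and angle between square's own z axis and vertical below 0.05 rad), for 0.1 s.
6. the scriber tip, moving slower than 60 mm/s, is on the seam 60 mm from the near edge (within 5 mm along and across, 3 mm above), square still flush (x of scriber_tip in the frame of seam_start between 0.055 and 0.065 m and y of scriber_tip in the frame of seam_start between -0.005 and 0.005 m and z of scriber_tip in the frame of seam_start between -0.004 and 0.003 m and linear speed of scriber below 0.06 m/s and x of square_corner in the frame of seam_start between -0.003 and 0.003 m and y of square_corner in the frame of seam_start between -0.009 and 0.001 m and angle between the x axis of square and the x axis of seam_start, either way round below 0.03 rad and angle between square's own z axis and vertical below 0.05 rad), for 0.1 s.
7. the scriber tip, moving slower than 60 mm/s, is on the seam 75 mm from the near edge (within 5 mm along and across, 3 mm above), square still flush (x of scriber_tip in the frame of seam_start between 0.07 and 0.08 m and y of scriber_tip in the frame of seam_start between -0.005 and 0.005 m and z of scriber_tip in the frame of seam_start between -0.004 and 0.003 m and linear speed of scriber below 0.06 m/s and x of square_corner in the frame of seam_start between -0.003 and 0.003 m and y of square_corner in the frame of seam_start between -0.009 and 0.001 m and angle between the x axis of square and the x axis of seam_start, either way round below 0.03 rad and angle between square's own z axis and vertical below 0.05 rad), for 0.1 s.
8. the scriber tip, moving slower than 60 mm/s, is on the seam 90 mm from the near edge (within 5 mm along and across, 3 mm above), square still flush (x of scriber_tip in the frame of seam_start between 0.085 and 0.095 m and y of scriber_tip in the frame of seam_start between -0.005 and 0.005 m and z of scriber_tip in the frame of seam_start between -0.004 and 0.003 m and linear speed of scriber below 0.06 m/s and x of square_corner in the frame of seam_start between -0.003 and 0.003 m and y of square_corner in the frame of seam_start between -0.009 and 0.001 m and angle between the x axis of square and the x axis of seam_start, either way round below 0.03 rad and angle between square's own z axis and vertical below 0.05 rad), for 0.1 s.
9. the scriber tip, moving slower than 60 mm/s, is on the seam 105 mm from the near edge (within 5 mm along and across, 3 mm above), square still flush (x of scriber_tip in the frame of seam_start between 0.1 and 0.11 m and y of scriber_tip in the frame of seam_start between -0.005 and 0.005 m and z of scriber_tip in the frame of seam_start between -0.004 and 0.003 m and linear speed of scriber below 0.06 m/s and x of square_corner in the frame of seam_start between -0.003 and 0.003 m and y of square_corner in the frame of seam_start between -0.009 and 0.001 m and angle between the x axis of square and the x axis of seam_start, either way round below 0.03 rad and angle between square's own z axis and vertical below 0.05 rad), for 0.1 s.
10. the scriber tip, moving slower than 60 mm/s, is on the seam 120 mm from the near edge (within 5 mm along and across, 3 mm above), square still flush (x of scriber_tip in the frame of seam_start between 0.115 and 0.125 m and y of scriber_tip in the frame of seam_start between -0.005 and 0.005 m and z of scriber_tip in the frame of seam_start between -0.004 and 0.003 m and linear speed of scriber below 0.06 m/s and x of square_corner in the frame of seam_start between -0.003 and 0.003 m and y of square_corner in the frame of seam_start between -0.009 and 0.001 m and angle between the x axis of square and the x axis of seam_start, either way round below 0.03 rad and angle between square's own z axis and vertical below 0.05 rad), for 0.1 s.
At the end, for the whole second after the job is handed in: All pieces in the tray; the square standing on its mat (foot centre within 35 mm of the mat's); scriber in both notches of its rest (within 20 mm, 0.15 rad); all at rest (all of step 1 and horizontal distance between square and mat below 0.035 m and angle between square's own z axis and vertical below 0.05 rad and height (world z) of square below 0.006 m and horizontal distance between scriber and rest below 0.02 m and angle between the x axis of scriber and the x axis of rest, either way round below 0.15 rad and z of scriber in the frame of rest between 0.034 and 0.043 m and linear speed of each of heatsink_long, heatsink_cross, transformer, converter, square, scriber below 0.02 m/s); the robot touches nothing.
It fails at once if a bystander (spool, multimeter, screwdriver, can, pliers) is moved more than 50 mm (distance of any of spool_a, spool_b, multimeter, screwdriver, flux_tin, pliers from where it was at the start of the episode above 0.05 m).
Of heatsink_long, heatsink_cross, transformer, converter only 2 to 4 are there at a start; the rules pass over those that are not, and their reading is None.
At some moment in a run one of heatsink_long, heatsink_cross, transformer, converter, square may be knocked a few centimetres aside while the robot is not near it.
Once in a run the grip may slacken for a moment while it holds something.
It also fails if it takes over 210 s, if anything falls off the work surface, if the arm or the gripper's body presses on something with over 40 N, if the wrist force passes 120 N, or if a joint passes its speed limit or range.

### The arm

A 6-joint arm with a two-finger parallel gripper is mounted at the origin on the work surface. World frame = base frame: x ahead of the robot, y to its left, z up, the work surface at z = 0. Lengths are in m, angles in degrees, forces in N, time in s.
With the tool pointing down it reaches from about 0.35 to 0.95 m from the base axis. Payload 17.4 kg.
Tool frame: the origin (TCP) lies between the finger pads; the fingertips stand 17 mm ahead of it and the grasp point (between the pads) lies 2 mm behind it; z points along the fingers, y is the line along which they close (so a half turn about z gives the same grasp; the last joint's range is limited). The gripper opens to 93 mm and grips with 3 to 60 N. Pads are 15 mm wide; open, the fingers measure 128 mm over their backs; the gripper's body (75 mm by 188 mm) begins 65 mm behind the grasp point.
Start: joints at [-77.452, 6.646, 82.598, -0, 90.757, -2.166], TCP at [0.171, -0.653, 0.236] pointing down, gripper open.
Joint ranges: [-162.19, 162.19], [-47.58, 125.68], [4.15, 143.07], [-65.23, 245.23], [0.69, 171.88], [-170.13, 170.13]. Speed limits (degrees/s): [108.29, 108.29, 127.2, 180, 180, 180].

### API

Orientations are given as [roll, pitch, yaw] about the fixed x, y, z axes, in that order (R = Rz(yaw) Ry(pitch) Rx(roll)).
In Python, from cell import manip, cams, job gives the robot as it stands.
- The arm moves only by the tool carry_out, never from a script. Its argument "rows" is a list that holds one entry, the list of rows, each a list of 6 numbers: the shift along the world's x, y, z in m, then the turn, a rotation vector about the world's x, y, z in degrees. In form: [[[dx, dy, dz, wx, wy, wz], ...]]. A call has 1 to 12 rows; each row is the pose to reach, as a shift and turn from the pose commanded when the call began; what a row does not reach only later rows make up. A row lasts 1/8 s, in which the tool goes at most 62.5 mm and 10.7 degrees, less where a joint would pass 70% of its speed; a pose out of reach is approached as far as the arm can. A call with a gripper value outside its range is refused whole. "hand" is the opening, from 0 (shut) to 1 (fully open), set as the call begins (left out, the last holds). The fingers move at their own pace and stop on an object; "grip_force" is the grip in N (left out, the last holds). Time passes only in rows, so rows that repeat a pose let the fingers close. It gives the time, the measured TCP pose, the force, the opening and the grip force at its end, in the units of the state.
- manip.state(): the state, without advancing time (a new reading comes with each control period).
- cams.camera(name): name is "side" or "top" or "wrist"; returns a dict with "image" (400x640x3 uint8, red, green, blue), "intrinsics" (3x3 intrinsics, pixels), "k1" (the pictures are not rectified: a ray, as slopes to the right and down, at radius r is drawn at 1 + k1 r^2 times it, then the intrinsics apply), "origin" and "attitude" of the camera in the world. Camera axes: x right, y down, z forward; pixel columns grow to the right and rows downward; lengths in m; the calibration is good to about 2 mm. A picture is of the moment at which its call begins. There is no depth.
- job.job_done(): hands the job in; it is judged then, once.
The state is a dict: "t": time; "joints": joint angles; "dq": joint speeds; "joint_torque": joint torques, N m; "position": TCP position; "tcp_rot": TCP orientation; "wrist_force": force on the tool from outside, world axes, zero at the start; "torque": the same for the moment, N m; "opening": finger opening in m; "finger_force": force on a finger pad.
Only numpy, scipy, OpenCV 4.12 (cv2) and the standard library are available. Lean on these libraries where they do the work, as an engineer would, in place of code of your own. Each camera call takes 0.05 s, during which the arm holds its last target. There are 200 camera calls.

## Working session

There is one attempt and no reset: what is moved stays moved. The work goes in short steps, Python scripts to look and compute and a tool call to move; the robot and the scene stay as the last step left them, time stands still between calls to the robot, and variables do not carry over. Pictures are saved under pics/ and viewed, at most 14 in all, crops included, and the job is handed in when it is done.

Besides the shell and the picture viewer there is one more tool, called after ">>>" in YAML: its name, and indented under it one key for each argument. carry_out: Moves the arm, as the interface text tells. Its arguments: {"type":"object","properties":{"rows":{"type":"array"},"hand":{"type":"number"},"grip_force":{"type":"number"}},"required":["rows"]}

```bash
ls; mkdir -p pics; python3 - <<'E'
from cell import manip,cams,job
import cv2
for n in ("top","side","wrist"):
    c=cams.camera(n); cv2.imwrite(f"pics/{n}0.png",c["image"][:,:,::-1])
    print(n,c["intrinsics"],c["k1"],c["origin"],c["attitude"])
print(manip.state())
E
```

```text
pics
top [[460.07654999   0.         321.82535148]
 [  0.         460.07654999 196.3482452 ]
 [  0.           0.           1.        ]] 0.04177513603642574 [ 0.4557727  -0.03115377  1.10879457] [-174.27777642    0.61334939  -89.22470794]
side [[412.42446999   0.         322.34716806]
 [  0.         412.42446999 193.81415614]
 [  0.           0.           1.        ]] -0.010740391644844872 [ 0.53331555 -0.682363    0.6491499 ] [-131.27267735   -0.99273795   -3.48405468]
wrist [[287.7686847    0.         324.13791162]
 [  0.         287.7686847  196.78412081]
 [  0.           0.           1.        ]] -0.028087061219904126 [ 0.23961451 -0.63480713  0.38327239] [ 1.65210327e+02  6.40000231e-02 -7.52446788e+01]
{'t': 0.15, 'joints': array([-7.74520760e+01,  6.66881516e+00,  8.26270365e+01, -9.45400290e-04,
        9.07586842e+01, -2.16764788e+00]), 'dq': array([-0.07150109, -0.04545668, -0.13936136, -0.00142234, -0.02494001,
        0.05907162]), 'joint_torque': array([-1.28522232e-03, -7.21768999e+01, -6.22950983e+01,  7.79747497e-02,
        2.24761449e-02, -7.90830927e-05]), 'position': array([ 0.17139669, -0.65272042,  0.23506206]), 'tcp_rot': array([-1.79945467e+02, -1.11808884e-03,  1.47155593e+01]), 'wrist_force': array([-0.14138114,  0.48081941,  0.04182711]), 'torque': array([-0.01717009, -0.01776094, -0.01961446]), 'finger_force': 0.0, 'opening': 0.09322478409462769}
```

View pics/top0.png

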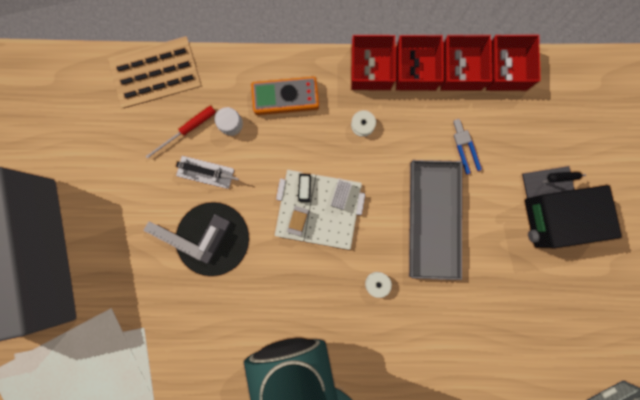

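View pics/side0.png

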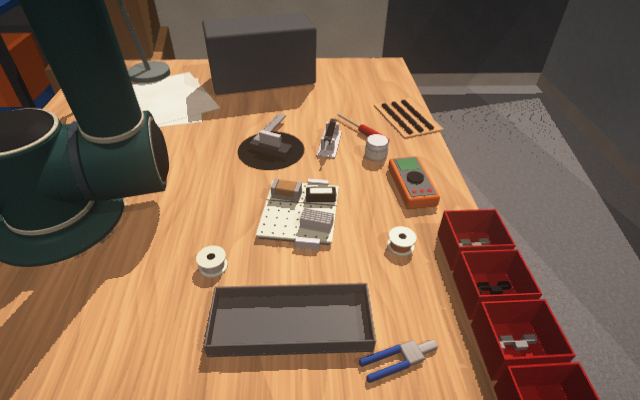

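```bash
cat > h.py <<'E'
import numpy as np, cv2, pickle, os
from scipy.spatial.transform import Rotation as Ro
from scipy.optimize import least_squares
from cell import manip,cams,job
def rot(c): return Ro.from_euler('xyz',c["attitude"],degrees=True).as_matrix()
def grab(name,tag):
    c=cams.camera(name); c["state"]=manip.state(); pickle.dump(c,open(f"pics/{tag}.pkl","wb")); return c
def load(tag): return pickle.load(open(f"pics/{tag}.pkl","rb"))
def proj(c,P):
    p=(np.atleast_2d(P)-c["origin"])@rot(c); s=p[:,:2]/p[:,2:]
    s=s*(1+c["k1"]*(s**2).sum(1,keepdims=True)); K=c["intrinsics"]
    return s*K[0,0]+K[:2,2]
def ray(c,uv):
    K=c["intrinsics"]; d=(np.array(uv,float)-K[:2,2])/K[0,0]; s=d.copy()
    for _ in range(20): s=d/(1+c["k1"]*(s@s))
    r=rot(c)@np.r_[s,1]; return r/np.linalg.norm(r)
def at(c,uv,z):
    r=ray(c,uv); o=np.array(c["origin"]); return o+r*(z-o[2])/r[2]
def tri(obs): # [(c,uv),...]
    f=lambda P: np.concatenate([proj(c,P)[0]-uv for c,uv in obs])
    s=least_squares(f,at(*obs[0],0.02)); return s.x,np.abs(s.fun).max()
def crop(c,x0,y0,x1,y1,k): 
    return cv2.resize(c["image"][y0:y1,x0:x1,::-1],None,fx=k,fy=k,interpolation=cv2.INTER_CUBIC)
def rectify(c,xr,yr,z,res=0.0005):
    # world plane z, image up=+x, left=+y
    xs=np.arange(xr[1],xr[0],-res); ys=np.arange(yr[1],yr[0],-res)
    X,Y=np.meshgrid(xs,ys,indexing='ij')
    uv=proj(c,np.c_[X.ravel(),Y.ravel(),np.full(X.size,z)]).astype(np.float32).reshape(*X.shape,2)
    return cv2.remap(c["image"][:,:,::-1].copy(),uv[...,0],uv[...,1],cv2.INTER_CUBIC)
E
python3 - <<'E'
from h import *
c=grab("top","t0")
for n,uv,z in [("panel",(320,210),.016),("corners",(288,170),.016),("",(363,180),.016),("",(352,249),.016),("",(276,239),.016),("tray",(411,161),.034),("",(461,161),.034),("",(461,278),.034),("",(410,278),.034),("mat",(212,239),0),("rest",(206,172),.03),("spoolb",(364,123),.03),("spool",(378,285),.03),("tin",(228,121),.05),("sdtip",(150,157),.0),("meter",(286,96),.03),("sqcorner",(222,230),.04),("blade tip",(148,227),.02)]:
    print(n,at(c,uv,z).round(3))
w=grab("wrist","w0"); R=Ro.from_euler('xyz',w["state"]["tcp_rot"],degrees=True)
print(R.inv().apply(np.array(w["origin"])-w["state"]["position"]), (R.inv()*Ro.from_matrix(rot(w))).as_euler('xyz',degrees=True))
E
```

```text
panel [ 0.532 -0.014  0.016]
corners [0.628 0.064 0.016]
 [ 0.606 -0.116  0.016]
 [ 0.441 -0.091  0.016]
 [0.462 0.089 0.016]
tray [ 0.65  -0.227  0.034]
 [ 0.651 -0.344  0.034]
 [ 0.38  -0.339  0.034]
 [ 0.377 -0.223  0.034]
mat [0.461 0.244 0.   ]
rest [0.618 0.257 0.03 ]
spoolb [ 0.741 -0.117  0.03 ]
spool [ 0.36 -0.15  0.03]
tin [0.737 0.205 0.05 ]
sdtip [0.658 0.402 0.   ]
meter [0.805 0.071 0.03 ]
sqcorner [0.481 0.212 0.04 ]
blade tip [0.487 0.391 0.02 ]
[ 7.05263352e-02 -1.45087908e-04 -1.48168386e-01] [-1.47910576e+01 -1.55915079e-02  8.99605175e+01]
```

>>> carry_out:
  rows:
    - [[0.36,0.65,0.03,0,0,-14.7],[0.36,0.65,0.03,0,0,-14.7],[0.36,0.65,0.03,0,0,-14.7],[0.36,0.65,0.03,0,0,-14.7],[0.36,0.65,0.03,0,0,-14.7],[0.36,0.65,0.03,0,0,-14.7],[0.36,0.65,0.03,0,0,-14.7],[0.36,0.65,0.03,0,0,-14.7],[0.36,0.65,0.03,0,0,-14.7],[0.36,0.65,0.03,0,0,-14.7],[0.36,0.65,0.03,0,0,-14.7],[0.36,0.65,0.03,0,0,-14.7]]
  hand: 1

```text
t: 1.75
position: [0.5321, -0.0006, 0.2658]
tcp_rot: [-180.0, -0.0, 0.1]
wrist_force: [1.2, -0.9, 0.2]
opening: 0.0932
finger_force: 0.0
```

>>> carry_out:
  rows:
    - [[0,0,0,0,0,0],[0,0,0,0,0,0],[0,0,0,0,0,0]]

```text
t: 2.12
position: [0.5311, -0.0039, 0.2658]
tcp_rot: [180.0, -0.0, -0.1]
wrist_force: [-0.2, -0.3, -0.5]
opening: 0.0932
finger_force: 0.0
```

```bash
python3 - <<'E'
from h import *
w=grab("wrist","w1"); cv2.imwrite("pics/w1.png",w["image"][:,:,::-1])
cv2.imwrite("pics/w1r.png",rectify(w,(.42,.65),(-.15,.13),.016,.00045))
E
```

```text
(no output)
```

View pics/w1r.png

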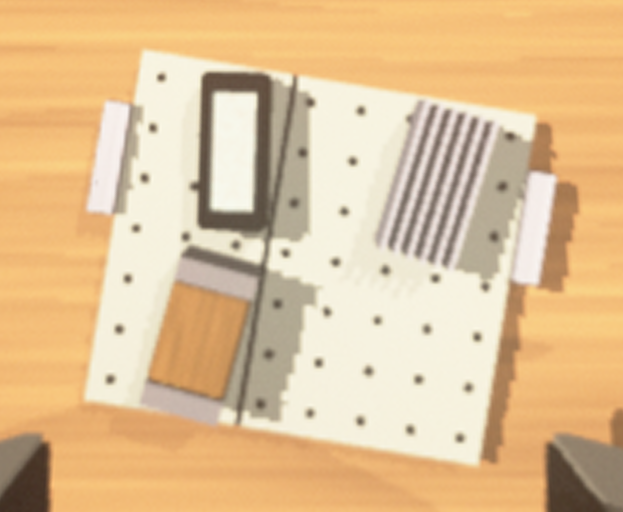

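>>> carry_out:
  rows:
    - [[0.03,0.17,0.03,0,0,0],[0.03,0.17,0.03,0,0,0],[0.03,0.17,0.03,0,0,0],[0.03,0.17,0.03,0,0,0],[0.03,0.17,0.03,0,0,0]]

```text
t: 2.8
position: [0.5614, 0.1661, 0.2955]
tcp_rot: [180.0, 0.0, -0.0]
wrist_force: [-0.3, -0.3, 0.2]
opening: 0.0931
finger_force: 0.0
```

```bash
python3 - <<'E'
from h import *
w=grab("wrist","w2"); cv2.imwrite("pics/w2.png",w["image"][:,:,::-1])
E
```

```text
(no output)
```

View pics/w2.png

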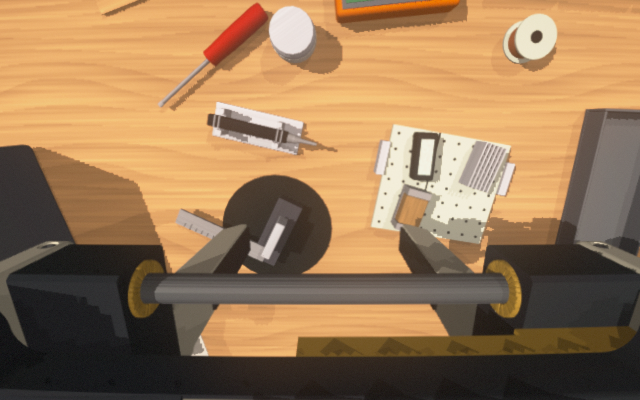

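```bash
cat >> h.py <<'E'
def lift(c,col,row,z,zp=.016,x1=.65,y1=.13,res=.00045):
    P=np.array([x1-res*row,y1-res*col,zp]); o=np.array(c["origin"]); return o+(P-o)*(z-o[2])/(zp-o[2])
def quad(c,q,z,**k):
    W=np.array([lift(c,*p,z,**k) for p in q]); m=W.mean(0)
    a=(W[0]-W[3]+W[1]-W[2])/2; b=(W[0]-W[1]+W[3]-W[2])/2
    return m.round(4), "yaw",np.degrees(np.arctan2(a[1],a[0])).round(1), "L,W",np.linalg.norm(a).round(4),np.linalg.norm(b).round(4)
E
python3 - <<'E'
from h import *
w=load("w1"); w2=load("w2")
print(manip.state()["position"],w["origin"],w2["origin"])
Q={"conv":([(205,72),(270,74),(266,230),(198,228)],.040),"heat":([(420,99),(500,124),(458,270),(376,243)],.046),"trafoCoil":([(175,280),(250,298),(222,398),(148,380)],.048)}
for n,(q,z) in Q.items():
    print(n,quad(w,q,z))
    m=quad(w,q,z)[0]; print(proj(w2,m))
# enlarged second view for check
a=crop(w2,365,115,525,255,4); b=crop(w2,170,90,345,280,2.9)
cv2.imwrite("pics/w2a.png",a); cv2.imwrite("pics/w2b.png",b)
E
```

```text
[0.56134477 0.16577126 0.29551695] [ 0.60153146 -0.0037223   0.41403801] [0.63186914 0.16634504 0.44376423]
conv (array([0.5832, 0.0227, 0.04  ]), 'yaw', np.float64(-2.0), 'L,W', np.float64(0.066), np.float64(0.0281))
[[426.14510655 156.90330911]]
heat (array([ 0.5698, -0.0625,  0.046 ]), 'yaw', np.float64(-16.5), 'L,W', np.float64(0.0629), np.float64(0.0354))
[[486.81559982 167.2061437 ]]
trafoCoil (array([0.5058, 0.037 , 0.048 ]), 'yaw', np.float64(-15.4), 'L,W', np.float64(0.0429), np.float64(0.0317))
[[413.41543308 211.17572821]]
```

View pics/w2a.png

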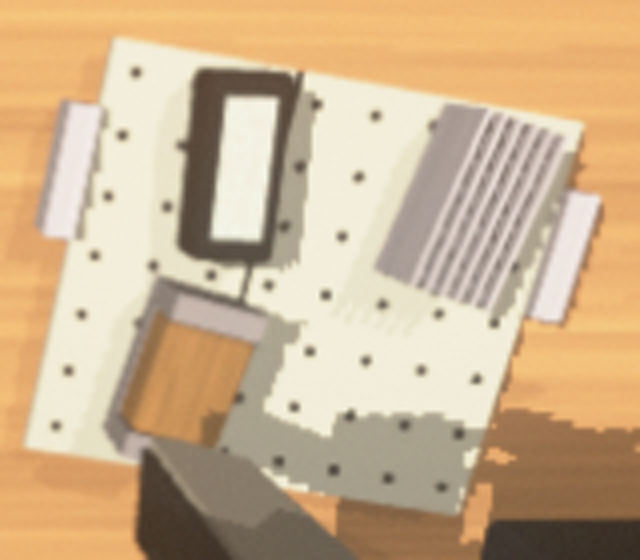

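View pics/w2b.png

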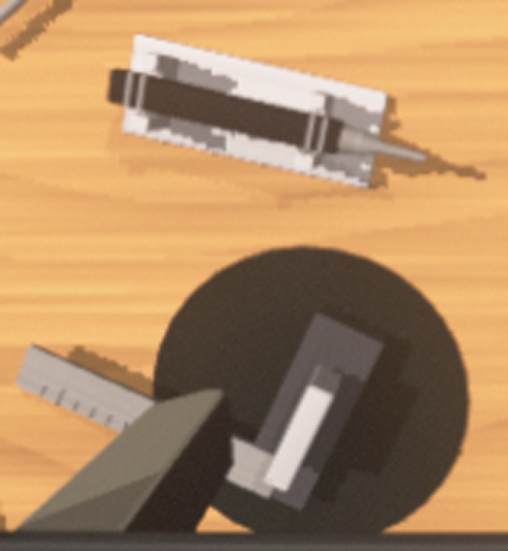

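>>> carry_out:
  rows:
    - [[0.0085,-0.228,-0.15,0,0,-16.5],[0.0085,-0.228,-0.15,0,0,-16.5],[0.0085,-0.228,-0.15,0,0,-16.5],[0.0085,-0.228,-0.15,0,0,-16.5],[0.0085,-0.228,-0.15,0,0,-16.5],[0.0085,-0.228,-0.15,0,0,-16.5],[0.0085,-0.228,-0.15,0,0,-16.5],[0.0085,-0.228,-0.15,0,0,-16.5]]
  hand: 0.56
  grip_force: 30

```text
t: 3.85
position: [0.5703, -0.06, 0.1467]
tcp_rot: [-180.0, -0.1, -16.4]
wrist_force: [0.5, -0.2, -0.8]
opening: 0.0524
finger_force: 0.0
```

```bash
cat >> h.py <<'E'
PC={"conv":((.5832,.0227),.040,-2),"heat":((.5698,-.0625),.046,-16.5),"trafo":((.5058,.037),.048,-15.4)}
def check(n,c,ref="w1",s=.05):
    (x,y),z,_=PC[n]; r=load(ref); 
    t=rectify(r,(x-.025,x+.025),(y-.012,y+.012),z,.0007); T=rectify(c,(x-s,x+s),(y-s,y+s),z,.0007)
    m=cv2.matchTemplate(T,t,cv2.TM_CCOEFF_NORMED); _,v,_,(u,w)=cv2.minMaxLoc(m)
    cx,cy=(m.shape[1]-1)/2,(m.shape[0]-1)/2
    return n,round(v,2),"shift x,y mm",round((cy-w)*.7,1),round((cx-u)*.7,1)
E
python3 - <<'E'
from h import *
c=grab("wrist","w3"); s=manip.state(); print(s["position"],s["tcp_rot"],s["opening"])
for n in PC: print(check(n,c))
E
```

```text
[ 0.57025654 -0.06001359  0.1465277 ] [-1.79986299e+02 -6.86275771e-02 -1.64183335e+01] 0.05201961109097309
('conv', 0.98, 'shift x,y mm', -0.3, 0.0)
('heat', 0.93, 'shift x,y mm', 2.4, -1.4)
('trafo', 0.33, 'shift x,y mm', 22.0, -13.3)
```

>>> carry_out:
  rows:
    - [[0,-0.001,-0.05,0,0,0],[0,-0.001,-0.09,0,0,0],[0,-0.001,-0.105,0,0,0],[0,-0.001,-0.105,0,0,0],[0,-0.001,-0.105,0,0,0]]

```text
t: 4.53
position: [0.5709, -0.0619, 0.0426]
tcp_rot: [-180.0, -0.1, -16.5]
wrist_force: [0.0, -0.3, -0.3]
opening: 0.0521
finger_force: 0.0
```

>>> carry_out:
  rows:
    - [[0,0,0,0,0,0],[0,0,0,0,0,0],[0,0,0,0,0,0],[0,0,0,0,0,0]]
  hand: 0.1

```text
t: 5.03
position: [0.5702, -0.062, 0.0412]
tcp_rot: [180.0, -0.0, -16.5]
wrist_force: [-2.0, -0.8, 5.7]
opening: 0.0319
finger_force: 30.0
```

>>> carry_out:
  rows:
    - [[0,0,0.03,0,0,0],[0,0,0.07,0,0,0],[0.008,-0.05,0.07,0,0,4],[0.016,-0.1,0.07,0,0,8],[0.024,-0.15,0.07,0,0,12],[0.03,-0.2,0.07,0,0,16],[0.03,-0.221,0.06,0,0,16],[0.03,-0.221,0.03,0,0,16],[0.03,-0.221,0.005,0,0,16],[0.03,-0.221,-0.009,0,0,16],[0.03,-0.221,-0.009,0,0,16]]

```text
t: 6.4
position: [0.5997, -0.2823, 0.0309]
tcp_rot: [-180.0, 0.1, -0.5]
wrist_force: [-0.1, -0.1, -0.7]
opening: 0.0322
finger_force: 30.0
```

>>> carry_out:
  rows:
    - [[0,0,0,0,0,0],[0,0,0,0,0,0],[0,0,0,0,0,0],[0,0,0.05,0,0,0],[0,0,0.1,0,0,0],[0,0,0.1,0,0,0]]
  hand: 0.54

```text
t: 7.15
position: [0.6015, -0.2836, 0.1367]
tcp_rot: [179.8, -0.4, -0.5]
wrist_force: [0.4, 0.7, -0.9]
opening: 0.0502
finger_force: 0.0
```

>>> carry_out:
  rows:
    - [[-0.017,0.306,0.01,0,0,-1.5],[-0.017,0.306,0.01,0,0,-1.5],[-0.017,0.306,0.01,0,0,-1.5],[-0.017,0.306,0.01,0,0,-1.5],[-0.017,0.306,0.01,0,0,-1.5],[-0.017,0.306,0.01,0,0,-1.5],[-0.017,0.306,0.01,0,0,-1.5]]

```text
t: 8.02
position: [0.5828, 0.0229, 0.141]
tcp_rot: [180.0, 0.0, -2.0]
wrist_force: [0.4, -0.4, -0.1]
opening: 0.05
finger_force: 0.0
```

```bash
python3 - <<'E'
from h import *
c=grab("wrist","w4"); s=manip.state(); print(s["position"],s["tcp_rot"],s["opening"])
for n in ("conv","trafo"): print(check(n,c))
t=grab("top","t1"); cv2.imwrite("pics/t1.png",np.vstack([rectify(t,(.37,.66),(-.35,-.21),.03,.001)]))
E
```

```text
[0.58283742 0.02239864 0.14106766] [ 1.79988305e+02  3.71035155e-02 -2.01514327e+00] 0.050521276748057155
('conv', 0.98, 'shift x,y mm', 0.3, 0.0)
('trafo', 0.39, 'shift x,y mm', 1.0, 1.4)
```

>>> carry_out:
  rows:
    - [[0,0,-0.05,0,0,0],[0,0,-0.09,0,0,0],[0,0,-0.104,0,0,0],[0,0,-0.104,0,0,0],[0,0,-0.104,0,0,0]]

```text
t: 8.75
position: [0.5839, 0.0228, 0.0395]
tcp_rot: [-180.0, -0.1, -2.0]
wrist_force: [-0.6, -0.3, -0.6]
opening: 0.05
finger_force: 0.0
```

>>> carry_out:
  rows:
    - [[0,0,0,0,0,0],[0,0,0,0,0,0],[0,0,0,0,0,0],[0,0,0,0,0,0]]
  hand: 0.1

```text
t: 9.25
position: [0.5832, 0.0232, 0.0382]
tcp_rot: [-180.0, -0.0, -2.0]
wrist_force: [-1.3, -1.0, 6.4]
opening: 0.0298
finger_force: 30.0
```

>>> carry_out:
  rows:
    - [[0,0,0.03,0,0,0],[0,0,0.07,0,0,0],[-0.015,-0.06,0.07,0,0,1],[-0.03,-0.12,0.07,0,0,1],[-0.045,-0.18,0.07,0,0,1],[-0.06,-0.24,0.07,0,0,1],[-0.069,-0.295,0.07,0,0,1],[-0.069,-0.306,0.05,0,0,1],[-0.069,-0.306,0.02,0,0,1],[-0.069,-0.306,0,0,0,1],[-0.069,-0.306,-0.01,0,0,1],[-0.069,-0.306,-0.01,0,0,1]]

```text
t: 10.75
position: [0.5141, -0.2824, 0.0274]
tcp_rot: [-180.0, 0.0, -0.9]
wrist_force: [0.4, 1.6, -0.8]
opening: 0.0296
finger_force: 30.0
```

>>> carry_out:
  rows:
    - [[0,0,0,0,0,0],[0,0,0,0,0,0],[0,0,0,0,0,0],[0,0,0.05,0,0,0],[0,0,0.1,0,0,0],[0,0,0.1,0,0,0]]
  hand: 0.54

```text
t: 11.5
position: [0.5154, -0.2838, 0.1322]
tcp_rot: [179.8, -0.3, -1.0]
wrist_force: [-1.1, -0.2, -0.2]
opening: 0.0501
finger_force: 0.0
```

>>> carry_out:
  rows:
    - [[-0.008,0.32,0.02,0,0,-14.5],[-0.008,0.32,0.02,0,0,-14.5],[-0.008,0.32,0.02,0,0,-14.5],[-0.008,0.32,0.02,0,0,-14.5],[-0.008,0.32,0.02,0,0,-14.5],[-0.008,0.32,0.02,0,0,-14.5],[-0.008,0.32,0.02,0,0,-14.5]]

```text
t: 12.38
position: [0.5058, 0.0374, 0.1471]
tcp_rot: [180.0, 0.0, -15.4]
wrist_force: [0.6, 0.2, 0.5]
opening: 0.0501
finger_force: 0.0
```

```bash
python3 - <<'E'
from h import *
c=grab("wrist","w5"); s=manip.state(); print(s["position"],s["tcp_rot"],s["opening"])
print(check("trafo",c)); t=grab("top","t1")
a=cv2.resize(rectify(t,(.37,.66),(-.35,-.21),.03,.001),None,fx=1.6,fy=1.6)
b=rectify(c,(.42,.62),(-.03,.13),.048,.00045); a=cv2.resize(a,(220,464)); b=cv2.resize(b,None,fx=464/b.shape[0],fy=464/b.shape[0])
cv2.imwrite("pics/w5.png",np.hstack([b,a])); print(b.shape)
E
```

```text
[0.50585114 0.03657344 0.14706528] [ 1.79974437e+02  3.21488255e-02 -1.54788722e+01] 0.05021295651779713
('trafo', 0.97, 'shift x,y mm', 0.3, 0.0)
(464, 371, 3)
```

View pics/w5.png

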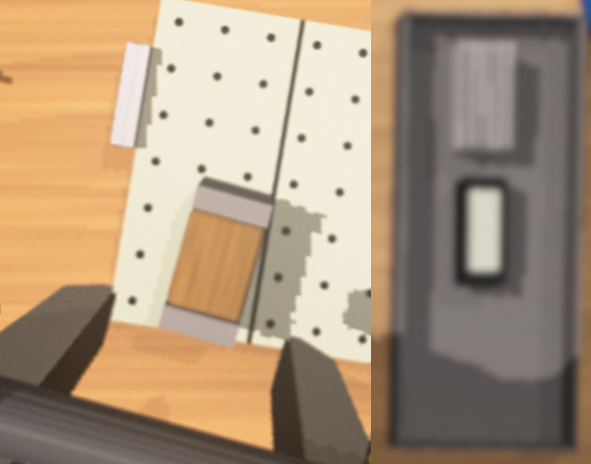

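>>> carry_out:
  rows:
    - [[0,0,-0.05,0,0,0],[0,0,-0.09,0,0,0],[0,0,-0.107,0,0,0],[0,0,-0.107,0,0,0],[0,0,-0.107,0,0,0]]

```text
t: 13.1
position: [0.5068, 0.0368, 0.0423]
tcp_rot: [-180.0, -0.1, -15.5]
wrist_force: [-0.3, -0.1, 0.3]
opening: 0.0501
finger_force: 0.0
```

>>> carry_out:
  rows:
    - [[0,0,0,0,0,0],[0,0,0,0,0,0],[0,0,0,0,0,0],[0,0,0,0,0,0]]
  hand: 0.1

```text
t: 13.6
position: [0.5063, 0.0372, 0.0414]
tcp_rot: [-180.0, -0.1, -15.5]
wrist_force: [-1.3, -0.1, 6.8]
opening: 0.034
finger_force: 30.0
```

>>> carry_out:
  rows:
    - [[0,0,0.03,0,0,0],[0,0,0.07,0,0,0],[-0.015,-0.06,0.07,0,0,3],[-0.03,-0.12,0.07,0,0,6],[-0.045,-0.18,0.07,0,0,9],[-0.06,-0.24,0.07,0,0,12],[-0.076,-0.295,0.07,0,0,15],[-0.076,-0.32,0.05,0,0,15],[-0.076,-0.32,0.02,0,0,15],[-0.076,-0.32,0,0,0,15],[-0.076,-0.32,-0.01,0,0,15],[-0.076,-0.32,-0.01,0,0,15]]

```text
t: 15.1
position: [0.4301, -0.2825, 0.0306]
tcp_rot: [-180.0, 0.0, -0.4]
wrist_force: [-0.1, 0.2, -1.9]
opening: 0.0339
finger_force: 30.0
```

>>> carry_out:
  rows:
    - [[0,0,0,0,0,0],[0,0,0,0,0,0],[0,0,0,0,0,0],[0,0,0.05,0,0,0],[0,0,0.1,0,0,0],[0,0,0.1,0,0,0]]
  hand: 0.54

```text
t: 15.85
position: [0.4313, -0.2838, 0.1349]
tcp_rot: [179.8, -0.3, -0.5]
wrist_force: [-0.5, -0.2, -0.7]
opening: 0.0501
finger_force: 0.0
```

>>> carry_out:
  rows:
    - [[-0.015,0.5,0.11,0,0,0],[-0.015,0.5,0.11,0,0,0],[-0.015,0.5,0.11,0,0,0],[-0.015,0.5,0.11,0,0,0],[-0.015,0.5,0.11,0,0,0],[-0.015,0.5,0.11,0,0,0],[-0.015,0.5,0.11,0,0,0],[-0.015,0.5,0.11,0,0,0],[-0.015,0.5,0.11,0,0,0],[-0.015,0.5,0.11,0,0,0],[-0.015,0.5,0.11,0,0,0],[-0.015,0.5,0.11,0,0,0]]

```text
t: 17.35
position: [0.4151, 0.2159, 0.2404]
tcp_rot: [180.0, 0.0, -0.6]
wrist_force: [-0.7, -0.1, 0.4]
opening: 0.0501
finger_force: 0.0
```

```bash
python3 - <<'E'
from h import *
c=grab("wrist","w6"); s=manip.state(); print(s["position"],s["tcp_rot"],s["opening"])
cv2.imwrite("pics/w6.png",rectify(c,(.38,.67),(.10,.42),.02,.00055))
E
```

```text
[0.41514454 0.21606381 0.2404703 ] [ 1.79995279e+02  1.76158450e-03 -5.86639884e-01] 0.050611822148817986
```

>>> carry_out:
  rows:
    - [[0.02,0.07,0.05,0,0,0],[0.02,0.07,0.05,0,0,0],[0.02,0.07,0.05,0,0,0],[0.02,0.07,0.05,0,0,0]]

```text
t: 17.9
position: [0.4348, 0.2862, 0.2898]
tcp_rot: [180.0, 0.0, -0.5]
wrist_force: [0.3, -0.4, -1.0]
opening: 0.0502
finger_force: 0.0
```

```bash
python3 - <<'E'
from h import *
c=grab("wrist","w7"); s=manip.state(); print(s["position"],s["tcp_rot"],s["opening"])
cv2.imwrite("pics/w7.png",rectify(c,(.38,.67),(.10,.42),.02,.00055))
E
```

```text
[0.43473603 0.28607224 0.28984481] [ 1.79968283e+02  3.90353066e-02 -5.34849402e-01] 0.050103220405548786
```

View pics/w6.png

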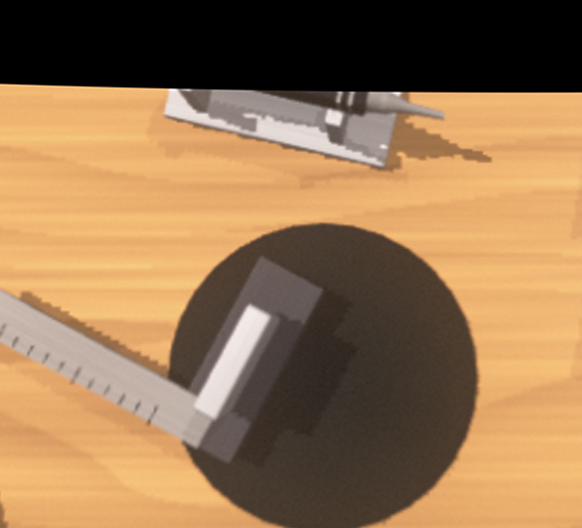

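View pics/w7.png

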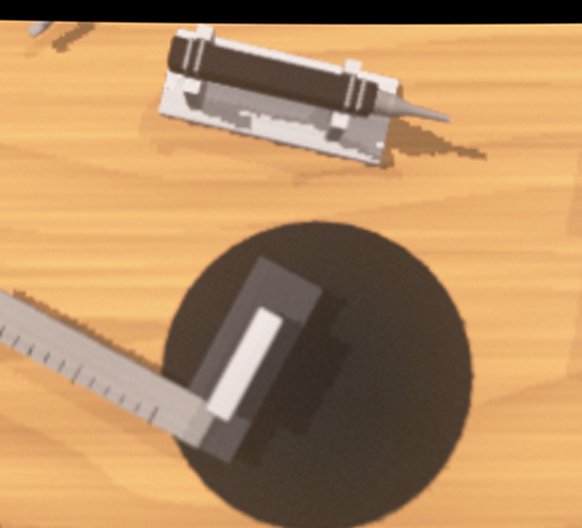

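```bash
python3 - <<'E'
from h import *
k=dict(zp=.02,x1=.67,y1=.42,res=.00055)
a,b=load("w6"),load("w7")
for c,q in((a,[(252,305),(272,312),(216,418),(195,410)]),(b,[(262,307),(284,315),(228,421),(207,412)])):
    print("rib",quad(c,q,.054,**k))
px=lambda c,p: (c,proj(c,lift(c,*p,.02,**k))[0])
print("rib tri",tri([px(a,(234,361)),px(b,(245,363.7))]))
print("foot tri",tri([px(a,(263,256)),px(b,(263,256))]),tri([px(a,(323,290)),px(b,(323,290))]))
print("mat",lift(a,324,378,0,**k),lift(b,317,376,0,**k))
print("rest base lr corner z?",tri([px(a,(385,166)),px(b,(382,164))]),tri([px(a,(166,115)),px(b,(161,113))]))
print("tip tri",tri([px(a,(443,117)),px(b,(448,118))]))
for p in [(173,37),(170,71),(378,84),(374,113),(448,118)]: print(lift(b,*p,.046 if p[0]<400 else .038,**k))
E
```

```text
rib (array([0.4726, 0.2844, 0.054 ]), 'yaw', np.float64(-28.2), 'L,W', np.float64(0.0598), np.float64(0.0109))
rib (array([0.4728, 0.2852, 0.054 ]), 'yaw', np.float64(-27.7), 'L,W', np.float64(0.0602), np.float64(0.0117))
rib tri (array([0.47252622, 0.28527295, 0.0493602 ]), np.float64(0.05570219531725229))
foot tri (array([0.5292 , 0.27535, 0.02   ]), np.float64(0.0)) (array([0.5105 , 0.24235, 0.02   ]), np.float64(5.684341886080802e-14))
mat [0.46082257 0.24323033 0.        ] [0.46118173 0.2437284  0.        ]
rest base lr corner z? (array([0.58161227, 0.2079698 , 0.00892951]), np.float64(0.1231611966946673)) (array([0.61124898, 0.33293794, 0.0062439 ]), np.float64(0.02155582658019739))
tip tri (array([0.60130492, 0.17766881, 0.03423564]), np.float64(0.33757650111144244))
[0.64067674 0.32242192 0.046     ]
[0.62313986 0.32396929 0.046     ]
[0.61643459 0.21668486 0.046     ]
[0.60147666 0.21874802 0.046     ]
[0.60080611 0.17843197 0.038     ]
```

>>> carry_out:
  rows:
    - [[0.0378,-0.001,-0.03,0,0,152.5],[0.0378,-0.001,-0.06,0,0,152.5],[0.0378,-0.001,-0.09,0,0,152.5],[0.0378,-0.001,-0.12,0,0,152.5],[0.0378,-0.001,-0.15,0,0,152.5],[0.0378,-0.001,-0.15,0,0,152.5],[0.0378,-0.001,-0.15,0,0,152.5],[0.0378,-0.001,-0.15,0,0,152.5],[0.0378,-0.001,-0.15,0,0,152.5],[0.0378,-0.001,-0.15,0,0,152.5],[0.0378,-0.001,-0.15,0,0,152.5],[0.0378,-0.001,-0.15,0,0,152.5]]
  hand: 0.4
  grip_force: 55

```text
t: 19.45
position: [0.4724, 0.285, 0.1402]
tcp_rot: [-180.0, 0.0, 128.7]
wrist_force: [-0.4, 0.2, -0.6]
opening: 0.0372
finger_force: 0.0
```

>>> carry_out:
  rows:
    - [[0,0,0,0,0,24],[0,0,0,0,0,24],[0,0,0,0,0,24],[0,0,0,0,0,24],[0,0,0,0,0,24]]

```text
t: 20.08
position: [0.4726, 0.2856, 0.1405]
tcp_rot: [-180.0, -0.0, 152.3]
wrist_force: [-0.1, -0.2, -0.2]
opening: 0.0371
finger_force: 0.0
```

```bash
python3 - <<'E'
from h import *
PC["rib"]=((.4727,.2850),.054,0); PC["foot"]=((.515,.262),.02,0)
c=grab("wrist","w8")
print(check("rib",c,"w7",.06),check("foot",c,"w7"))
E
```

```text
('rib', 0.99, 'shift x,y mm', -0.7, 0.3) ('foot', 0.64, 'shift x,y mm', -0.3, 0.7)
```

>>> carry_out:
  rows:
    - [[0,-0.0005,-0.05,0,0,-0.3],[0,-0.0005,-0.09,0,0,-0.3],[0,-0.0005,-0.101,0,0,-0.3],[0,-0.0005,-0.101,0,0,-0.3],[0,-0.0005,-0.101,0,0,-0.3],[0,-0.0005,-0.101,0,0,-0.3]]

```text
t: 20.88
position: [0.4733, 0.2859, 0.0409]
tcp_rot: [179.9, 0.1, 152.1]
wrist_force: [0.6, 0.8, -0.1]
opening: 0.0374
finger_force: 0.0
```

>>> carry_out:
  rows:
    - [[0,0,0,0,0,0],[0,0,0,0,0,0],[0,0,0,0,0,0],[0,0,0,0,0,0]]
  hand: 0

```text
t: 21.38
position: [0.4728, 0.2856, 0.0397]
tcp_rot: [-180.0, 0.0, 152.1]
wrist_force: [-0.4, -0.2, 1.1]
opening: 0.0137
finger_force: 55.0
```

>>> carry_out:
  rows:
    - [[0,0,0.02,0,0,0],[0,0,0.05,0,0,0],[-0.004,-0.03,0.07,0,0,-7],[-0.009,-0.065,0.07,0,0,-14],[-0.014,-0.1,0.07,0,0,-22],[-0.02,-0.14,0.07,0,0,-30],[-0.026,-0.18,0.07,0,0,-39],[-0.032,-0.22,0.07,0,0,-48],[-0.038,-0.255,0.07,0,0,-56],[-0.043,-0.285,0.07,0,0,-64],[-0.047,-0.31,0.07,0,0,-69],[-0.048,-0.317,0.07,0,0,-71.2]]

```text
t: 22.88
position: [0.4245, -0.0324, 0.1106]
tcp_rot: [180.0, 0.0, 80.7]
wrist_force: [0.2, 0.2, -4.4]
opening: 0.0134
finger_force: 55.0
```

>>> carry_out:
  rows:
    - [[0,0,0,0,0,0],[0,0,0,0,0,0]]

```text
t: 23.12
position: [0.4248, -0.0307, 0.1098]
tcp_rot: [180.0, -0.0, 81.0]
wrist_force: [0.3, 0.1, -5.6]
opening: 0.014
finger_force: 55.0
```

```bash
python3 - <<'E'
from h import *
c=grab("wrist","w9"); t=grab("top","t2"); s=manip.state(); print(s["position"],s["tcp_rot"],s["opening"])
a=rectify(c,(.40,.64),(-.13,.11),.016,.0006); b=rectify(t,(.40,.64),(-.13,.11),.016,.0006)
cv2.imwrite("pics/w9.png",np.hstack([a,b])); print(a.shape)
E
```

```text
[ 0.42481186 -0.03073485  0.10967933] [-1.79989634e+02 -6.59695137e-03  8.10264969e+01] 0.013838521154844957
(400, 400, 3)
```

View pics/w9.png

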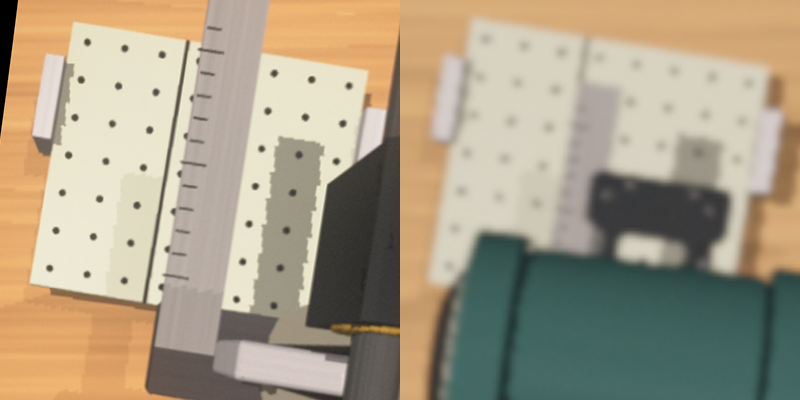

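```bash
python3 - <<'E'
from h import *
c=load("w9"); k=dict(zp=.016,x1=.64,y1=.11,res=.0006)
s=manip.state(); print(s["position"],s["tcp_rot"])
C=lift(c,162,288,.091,**k); T=lift(c,208,0,.091,**k); print(C,T)
r=np.radians(-9.2); ux=np.array([np.cos(r),np.sin(r)]); uy=np.array([-ux[1],ux[0]])
ss=np.array([.4582,.0227]); d=C[:2]-ss; print("corner rel seam",d@ux,d@uy)
p=s["position"][:2]+.02*ux+.055*uy-ss; print("from tcp",p@ux,p@uy)
E
```

```text
[ 0.42481186 -0.03073485  0.10967933] [-1.79989634e+02 -6.59695137e-03  8.10264969e+01]
[0.45754957 0.0208604  0.091     ] [0.57682387 0.00180964 0.091     ]
corner rel seam -0.000347946151877094 -0.0019199271218844612
from tcp -0.004415412947694955 -0.0030856112488611485
```

>>> carry_out:
  rows:
    - [[-0.0023,-0.0017,-0.02,0,0,-0.4],[-0.0023,-0.0017,-0.04,0,0,-0.4],[-0.0023,-0.0017,-0.055,0,0,-0.4],[-0.0023,-0.0017,-0.063,0,0,-0.4],[-0.0023,-0.0017,-0.068,0,0,-0.4],[-0.0023,-0.0017,-0.0695,0,0,-0.4],[-0.0023,-0.0017,-0.0695,0,0,-0.4],[-0.0023,-0.0017,-0.0695,0,0,-0.4]]

```text
t: 24.22
position: [0.4226, -0.0331, 0.0405]
tcp_rot: [180.0, -0.0, 80.5]
wrist_force: [-0.5, -0.7, -4.5]
opening: 0.0136
finger_force: 55.0
```

```bash
python3 - <<'E'
from h import *
c=grab("wrist","w10"); s=manip.state(); print(s["position"],s["tcp_rot"],s["wrist_force"])
cv2.imwrite("pics/w10.png",np.hstack([rectify(c,(.40,.62),(-.09,.09),.019,.00045)]))
E
```

```text
[ 0.42261289 -0.03311713  0.04048211] [1.79966474e+02 1.46065767e-04 8.05257201e+01] [ 0.2228361   0.16703405 -4.54706507]
```

View pics/w10.png

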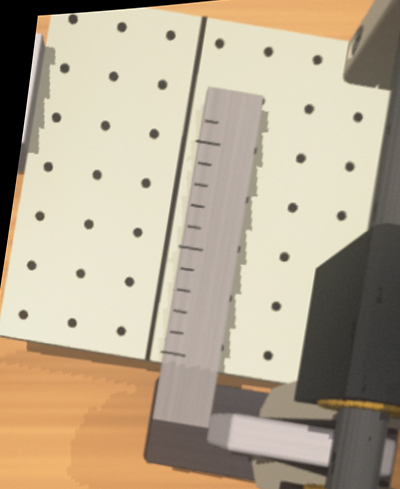

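>>> carry_out:
  rows:
    - [[0.001,-0.0002,-0.0006,0,0,0],[0.002,-0.0003,-0.0006,0,0,0],[0.003,-0.0005,-0.0006,0,0,0],[0.004,-0.0006,-0.0006,0,0,0],[0.004,-0.0006,-0.0006,0,0,0],[0.004,-0.0006,-0.0006,0,0,0]]

```text
t: 25.02
position: [0.4265, -0.0337, 0.0398]
tcp_rot: [180.0, 0.0, 80.5]
wrist_force: [-5.8, 0.3, 4.1]
opening: 0.0132
finger_force: 55.0
```

>>> carry_out:
  rows:
    - [[0.0005,-0.0001,0,0,0,0],[0.001,-0.0002,0,0,0,0],[0.0015,-0.0002,0,0,0,0],[0.0015,-0.0002,0,0,0,0]]

```text
t: 25.52
position: [0.4278, -0.0339, 0.0398]
tcp_rot: [-180.0, 0.0, 80.5]
wrist_force: [-7.7, 1.1, 6.2]
opening: 0.0138
finger_force: 55.0
```

>>> carry_out:
  rows:
    - [[0.0005,-0.0001,0.0003,0,0,0],[0.001,-0.0002,0.0003,0,0,0],[0.0015,-0.0002,0.0003,0,0,0],[0.0015,-0.0002,0.0003,0,0,0]]

```text
t: 26.02
position: [0.4289, -0.034, 0.0398]
tcp_rot: [-179.9, 0.0, 80.5]
wrist_force: [-10.3, 0.6, 5.1]
opening: 0.0131
finger_force: 55.0
```

>>> carry_out:
  rows:
    - [[0.0005,-0.0001,0,0,0,0],[0.001,-0.0002,0,0,0,0],[0.0015,-0.0002,0,0,0,0],[0.0015,-0.0002,0,0,0,0]]

```text
t: 26.52
position: [0.4291, -0.0341, 0.0399]
tcp_rot: [-179.7, 0.0, 80.5]
wrist_force: [-26.9, 3.2, 19.6]
opening: 0.0135
finger_force: 55.0
```

>>> carry_out:
  rows:
    - [[-0.001,0.0001,-0.0003,0,0,0],[-0.001,0.0001,-0.0003,0,0,0],[-0.001,0.0001,-0.0003,0,0,0]]

```text
t: 26.9
position: [0.429, -0.0341, 0.0398]
tcp_rot: [-179.8, 0.0, 80.5]
wrist_force: [-18.0, 2.4, 13.9]
opening: 0.0135
finger_force: 55.0
```

>>> carry_out:
  rows:
    - [[0,0,0,0,0,0],[0,0,0,0,0,0],[0,0,0,0,0,0],[0,0,0.02,0,0,0],[0,0,0.06,0,0,0],[0,0,0.1,0,0,0],[0,0,0.15,0,0,0],[0,0,0.15,0,0,0],[0,0,0.15,0,0,0]]
  hand: 0.4

```text
t: 28.02
position: [0.4299, -0.0342, 0.1889]
tcp_rot: [-180.0, 0.0, 80.5]
wrist_force: [-0.3, 0.4, -0.8]
opening: 0.0375
finger_force: 0.0
```

```bash
python3 - <<'E'
from h import *
c=grab("wrist","w11"); s=manip.state(); print(s["position"],s["tcp_rot"],s["wrist_force"])
cv2.imwrite("pics/w11.png",rectify(c,(.39,.63),(-.11,.10),.016,.0004))
E
```

```text
[ 0.42962534 -0.03414359  0.18834197] [-1.79922831e+02  4.06589897e-03  8.05277596e+01] [ 0.48340078 -0.9770928   0.12792854]
```

View pics/w11.png

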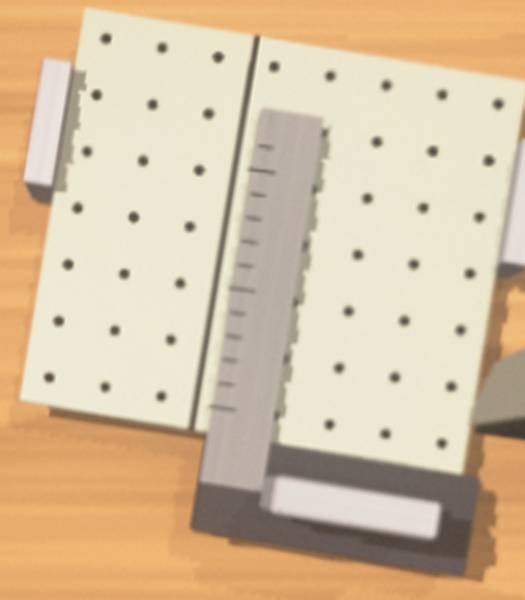

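>>> carry_out:
  rows:
    - [[0.02,0.03,0.01,0,0,10],[0.05,0.06,0.01,0,0,20],[0.08,0.1,0.01,0,0,30],[0.11,0.14,0.01,0,0,40],[0.14,0.18,0.01,0,0,50],[0.17,0.22,0.01,0,0,60],[0.19,0.26,0.01,0,0,70],[0.19,0.3,0,0,0,80],[0.19,0.3,-0.01,0,0,90],[0.19,0.3,-0.01,0,0,100],[0.19,0.3,-0.01,0,0,110],[0.19,0.3,-0.01,0,0,120]]
  grip_force: 60

```text
t: 29.58
position: [0.6195, 0.2657, 0.1776]
tcp_rot: [180.0, -0.1, -159.1]
wrist_force: [0.1, 0.0, 0.0]
opening: 0.0373
finger_force: 0.0
```

>>> carry_out:
  rows:
    - [[0,0,0,0,0,10],[0,0,0,0,0,20],[0,0,0,0,0,30],[0,0,0,0,0,40],[0,0,0,0,0,50],[0,0,0,0,0,57],[0,0,0,0,0,57],[0,0,0,0,0,57]]

```text
t: 30.58
position: [0.6197, 0.2657, 0.1787]
tcp_rot: [179.9, -0.0, -102.6]
wrist_force: [0.2, -0.7, -0.3]
opening: 0.0372
finger_force: 0.0
```

```bash
python3 - <<'E'
from h import *
c=grab("wrist","w12"); s=manip.state(); print(s["position"],s["tcp_rot"],s["joints"])
cv2.imwrite("pics/w12.png",rectify(c,(.55,.70),(.15,.36),.046,.0003))
E
```

```text
[0.61980131 0.26574543 0.1789234 ] [ 1.79961545e+02 -2.48381033e-02 -1.02608649e+02] [ 2.10403573e+01  7.73928392e+00  8.66685234e+01  6.33636197e-04
  8.56379676e+01 -1.46351034e+02]
```

View pics/w12.png

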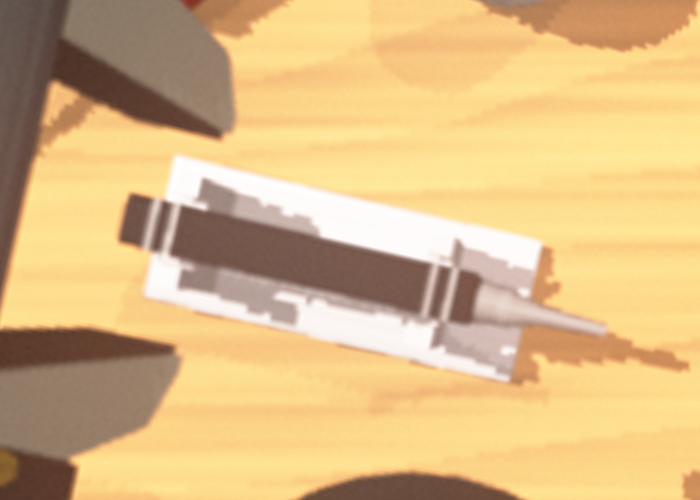

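>>> carry_out:
  rows:
    - [[0.0022,0.004,-0.05,0,0,-0.2],[0.0022,0.004,-0.1,0,0,-0.2],[0.0022,0.004,-0.13,0,0,-0.2],[0.0022,0.004,-0.142,0,0,-0.2],[0.0022,0.004,-0.142,0,0,-0.2],[0.0022,0.004,-0.142,0,0,-0.2]]

```text
t: 31.38
position: [0.6229, 0.2701, 0.0393]
tcp_rot: [-179.9, 0.1, -102.7]
wrist_force: [0.3, -0.1, 0.4]
opening: 0.0377
finger_force: 0.0
```

>>> carry_out:
  rows:
    - [[0,0,0,0,0,0],[0,0,0,0,0,0],[0,0,0,0,0,0],[0,0,0,0,0,0]]
  hand: 0

```text
t: 31.88
position: [0.6223, 0.2699, 0.038]
tcp_rot: [-180.0, 0.0, -102.7]
wrist_force: [-1.3, -0.1, 5.6]
opening: 0.0154
finger_force: 60.0
```

>>> carry_out:
  rows:
    - [[0,0,0.01,0,0,0],[0,0,0.03,0,0,0],[0,0,0.07,0,0,0],[0,0,0.11,0,0,0],[0,0,0.11,0,0,0],[0,0,0.11,0,0,0]]

```text
t: 32.62
position: [0.622, 0.2698, 0.1478]
tcp_rot: [-180.0, 0.0, -102.7]
wrist_force: [0.2, 0.3, -0.3]
opening: 0.0158
finger_force: 60.0
```

>>> carry_out:
  rows:
    - [[-0.008,-0.026,0.01,0,0,-8.6],[-0.016,-0.052,0.01,0,0,-17.3],[-0.025,-0.08,0.01,0,0,-26],[-0.033,-0.107,0.01,0,0,-35],[-0.042,-0.134,0.01,0,0,-44],[-0.05,-0.16,0.01,0,0,-53],[-0.058,-0.187,0.01,0,0,-62],[-0.067,-0.214,0.01,0,0,-71],[-0.075,-0.24,0.01,0,0,-80],[-0.0813,-0.26,0.01,0,0,-86.6],[-0.0813,-0.2606,0.01,0,0,-86.6]]

```text
t: 34.0
position: [0.5402, 0.0084, 0.1567]
tcp_rot: [-180.0, -0.1, 170.6]
wrist_force: [-0.2, 0.4, -1.3]
opening: 0.0154
finger_force: 60.0
```

>>> carry_out:
  rows:
    - [[0,0,0,-1.3,-7.9,0],[0,0,0,-2.6,-15.8,0],[0,0,-0.01,-3.9,-23.7,0],[0,0,-0.02,-4.9,-30,0],[0,0,-0.03,-5.66,-34.5,0],[0,0,-0.04,-5.66,-34.5,0],[0,0,-0.05,-5.66,-34.5,0],[0,0,-0.05,-5.66,-34.5,0]]

```text
t: 35.0
position: [0.5409, 0.0093, 0.1067]
tcp_rot: [-179.9, 34.8, 170.8]
wrist_force: [0.1, -0.4, -0.2]
opening: 0.0155
finger_force: 60.0
```

```bash
python3 - <<'E'
from h import *
s=manip.state(); print(s["position"],s["tcp_rot"],s["opening"],s["joints"])
R=Ro.from_euler('xyz',s["tcp_rot"],degrees=True); tip=s["position"]+R.apply([.096,0,0]); print("tip",tip,R.as_matrix()[:,0])
c=grab("wrist","w13"); d=grab("side","s1"); 
for n,x in(("w",c),("s",d)): print(n,proj(x,tip),proj(x,[.4585,.0226,.016]),proj(x,[.5868,.0016,.016]))
a=crop(c,200,130,440,400,2.2); p=proj(d,tip)[0].astype(int); b=crop(d,p[0]-30,p[1]-55,p[0]+30,p[1]+50,4.5)
print(p); b=cv2.resize(b,(270,472)); a=a[:472]; a=cv2.resize(a,(a.shape[1],472)); cv2.imwrite("pics/w13.png",np.hstack([a,b]))
E
```

```text
[0.5409089  0.0092574  0.10670227] [-179.9341439    34.82059806  170.77501113] 0.015547800378297363 [  1.53605537 -27.17066425 128.88136082  -8.87461539  44.29881969
 -74.75437295]
tip [0.46311758 0.02189167 0.05188544] [-0.81032625  0.13160693 -0.57100874]
w [[323.60601907  66.9170023 ]] [[323.68949376  28.65417351]] [[323.66766309 187.76094554]]
s [[266.99481555 187.73513779]] [[266.09309237 199.54804297]] [[322.72240238 204.18257844]]
[266 187]
```

View pics/w13.png

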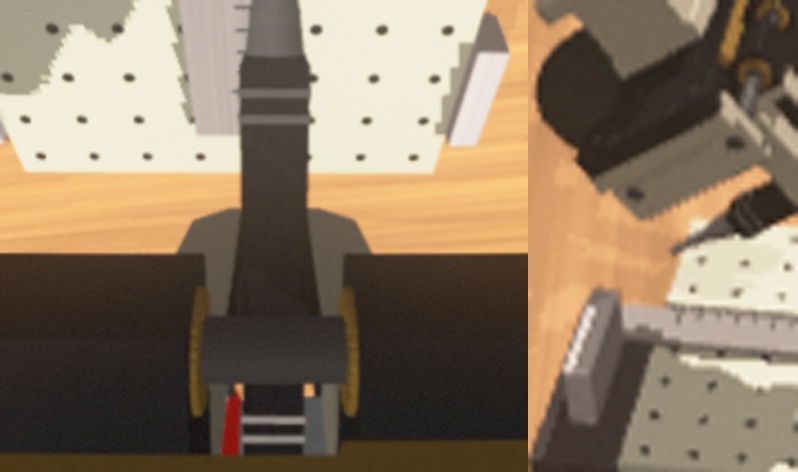

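```bash
cat > tipview.py <<'E'
from h import *
def show(c,r0,r1,st,c0=306,c1=342):
    g=cv2.cvtColor(c["image"],cv2.COLOR_RGB2GRAY)
    for r in range(r0,r1,st): print(r,' '.join('%3d'%v for v in g[r,c0:c1]))
if __name__=="__main__":
    show(load("w13"),20,112,4)
E
python3 tipview.py
```

```text
20 179 183 184 184 183 182 180 166 117 102 107 111 109 108 108 111 108 109 110 110 107 111 108 109 108 109 108 110 109 109 110 108 110 108 109 109
24 181 183 182 185 183 184 182 169 135 111 108 105 108 108 108 107 109 108 106 108 109 108 110 108 109 108 107 109 109 108 109 109 109 110 109 109
28 183 184 185 185 183 183 180 171 148 131 129 132 131 131 133 133 133 127 111 104 102 107 118 129 131 131 131 132 132 132 131 131 131 128 129 128
32 180 183 185 185 186 183 181 182 197 221 224 227 233 235 234 234 234 214 137  80  72  99 182 232 235 235 236 235 235 235 236 235 236 235 235 235
36 183 184 186 186 186 183 182 179 191 221 224 227 234 235 235 235 234 213 139  80  74 100 180 231 235 235 236 235 236 235 236 235 236 235 234 235
40 180 184 186 187 185 186 183 181 193 221 222 223 227 234 235 235 232 214 138  79  74  98 182 232 235 234 235 235 236 235 235 235 235 235 234 236
44 180 183 184 187 186 185 183 182 193 221 223 224 224 228 235 236 234 212 124  79  78 119 196 233 235 235 236 235 235 235 236 235 236 235 236 236
48 181 182 186 187 188 187 185 183 187 203 221 223 225 228 235 235 234 
[... 1583 characters left out ...]
3 199 222 228 234 220 161 122 120 119 120 114 109 104 103 118 188 234 237 237 237 237 236 237 238 236 237 235
96 139 135 135 134 135 135 138 142 162 186 206 224 230 214 141 116 118 120 117 113 109 105 100 108 179 233 237 237 236 237 237 237 236 236 237 236
100 187 184 183 183 187 187 188 187 185 187 205 223 226 211 136 116 119 119 117 116 109 106 102 109 180 233 238 236 236 236 236 237 236 237 236 237
104 185 183 183 182 185 188 188 187 186 189 209 221 222 194 125 117 116 117 117 114 111 105 101 102 156 220 235 238 236 236 236 237 237 238 237 237
108 177 174 172 170 174 175 178 175 179 190 209 227 225 183 121 113 118 115 115 114 109 107 100 102 145 212 235 237 236 236 237 237 237 236 236 237
```

```bash
cat >> h.py <<'E'
SS=np.array([.4585,.0226]); _r=np.radians(-9.3); UX=np.array([np.cos(_r),np.sin(_r)]); UY=np.array([-UX[1],UX[0]])
def seam(P): d=np.array(P)[:2]-SS; return (d@UX*1e3).round(2),(d@UY*1e3).round(2)
E
python3 - <<'E'
from h import *
c=load("w13")
for r,b,s in((32,313.9,325.3),(44,313.9,325.3),(60,314.8,325.2)):
    print(r,seam(at(c,(b,r),.017)),seam(at(c,(b,r),.021)),"seam",seam(at(c,(s,r),.016)))
c=load("w11"); k=dict(zp=.016,x1=.63,y1=.10,res=.0004)
for p in((262,108),(203,480)): print("w11 blade",seam(lift(c,*p,.021,**k)))
for p in((257,37),(192,430)): print("w11 seam",seam(lift(c,*p,.016,**k)))
E
```

```text
32 (np.float64(1.38), np.float64(-5.39)) (np.float64(-0.03), np.float64(-5.26)) seam (np.float64(1.72), np.float64(0.89))
44 (np.float64(7.75), np.float64(-5.55)) (np.float64(6.19), np.float64(-5.41)) seam (np.float64(8.13), np.float64(0.92))
60 (np.float64(16.83), np.float64(-5.25)) (np.float64(15.06), np.float64(-5.11)) seam (np.float64(17.26), np.float64(0.9))
w11 blade (np.float64(128.71), np.float64(-6.05))
w11 blade (np.float64(-19.6), np.float64(-6.8))
w11 seam (np.float64(158.75), np.float64(0.26))
w11 seam (np.float64(-0.59), np.float64(0.51))
```

>>> carry_out:
  rows:
    - [[0,0,-0.012,0,0,0],[0,0,-0.022,0,0,0],[0,0,-0.028,0,0,0],[0,0,-0.03,0,0,0],[0,0,-0.03,0,0,0],[0,0,-0.03,0,0,0]]

```text
t: 35.85
position: [0.541, 0.0092, 0.078]
tcp_rot: [-180.0, 35.0, 170.7]
wrist_force: [0.2, 0.0, -0.4]
opening: 0.0156
finger_force: 60.0
```

```bash
cat > tip.py <<'E'
from h import *
import sys
from tipview import show
s=manip.state(); R=Ro.from_euler('xyz',s["tcp_rot"],degrees=True); tip=s["position"]+R.apply([.096,0,0])
print("t",s["t"],"tip",tip.round(4),"seam",seam(tip),"F",s["wrist_force"].round(1),"T",s["torque"].round(2),"open",round(s["opening"],4))
if len(sys.argv)>1:
    c=grab("wrist",sys.argv[1]); print("pred tip px",proj(c,tip)[0].round(1),"seam pts",proj(c,np.r_[SS+UX*.0+UY*.0009,.016])[0].round(1))
    p=int(proj(c,tip)[0][1]); show(c,p-16,p+13,2,314,338)
E
python3 tip.py w14
```

```text
t 35.85 tip [0.4634 0.0219 0.0229] seam (np.float64(4.93), np.float64(0.08)) F [ 0.2  0.  -0.4] T [0.1  0.21 0.01] open 0.0156
pred tip px [323.6  66.9] seam pts [325.3  50.3]
50 122 127 134 135 137 136 137 135 135 119  82  74  78  81  99 123 158 185 189 195 198 190 189 187
52 130 140 150 152 154 154 154 152 151 130  74  56  56  70 130 195 219 221 222 223 222 223 222 222
54 132 135 143 153 154 155 158 163 161 139  80  59  56  72 143 206 221 221 221 223 223 221 222 223
56 131 132 139 151 154 158 192 229 232 203 104  61  61  81 168 226 224 223 222 222 222 222 223 223
58 133 133 139 150 152 155 161 197 230 205 107  67  60  83 173 230 229 223 222 223 222 222 222 223
60 131 133 132 142 152 153 156 196 230 205 107  65  63  81 170 230 231 223 223 222 222 223 223 222
62 131 133 136 145 164 166 166 177 208 201 108  66  63  82 171 230 229 224 224 222 223 223 222 223
64 131 132 139 183 231 234 235 234 232 205 108  65  64  82 172 230 235 229 223 222 223 222 222 223
66 145 147 151 183 224 234 235 235 232 205 108  65  62  82 172 231 234 229 223 223 223 222 223 222
68 218 222 222 223 228 235 235 226 201 166 118  89  83  91 167 228 234 230 223 222 223 223 223 223
70 218 221 223 222 223 227 218 159 117 114 116 112 107  98 103 177 231 234 229 222 222 222 222 224
72 217 223 227 233 235 234 218 154 113 114 115 114 104  98 102 178 231 234 230 223 223 223 223 223
74 102 131 193 232 235 234 212 137 112 115 117 114 105  97 103 170 229 234 230 224 222 222 223 222
76 177 202 229 234 235 234 213 138 114 114 113 112 105  97  97 151 216 233 231 225 223 222 224 223
78 217 223 227 235 235 234 211 134 113 115 114 111 107  98  99 151 216 233 233 230 223 223 223 223
```

>>> carry_out:
  rows:
    - [[0,0,-0.002,0,0,0],[0,0,-0.003,0,0,0],[0,0,-0.004,0,0,0],[0,0,-0.004,0,0,0]]

```text
t: 36.4
position: [0.5408, 0.0092, 0.0734]
tcp_rot: [-180.0, 35.0, 170.7]
wrist_force: [-0.6, -0.9, -1.1]
opening: 0.0156
finger_force: 60.0
```

>>> carry_out:
  rows:
    - [[0,0,-0.0005,0,0,0],[0,0,-0.001,0,0,0],[0,0,-0.001,0,0,0]]

```text
t: 36.78
position: [0.5408, 0.0092, 0.0725]
tcp_rot: [-180.0, 35.0, 170.7]
wrist_force: [0.5, -0.2, -0.8]
opening: 0.0158
finger_force: 60.0
```

>>> carry_out:
  rows:
    - [[0,0,-0.0005,0,0,0],[0,0,-0.001,0,0,0],[0,0,-0.001,0,0,0]]

```text
t: 37.15
position: [0.5408, 0.0092, 0.0715]
tcp_rot: [-180.0, 35.0, 170.7]
wrist_force: [1.1, -0.6, -0.6]
opening: 0.0151
finger_force: 60.0
```

```bash
python3 tip.py
```

```text
t 37.15 tip [0.4631 0.0219 0.0165] seam (np.float64(4.7), np.float64(0.06)) F [ 1.1 -0.6 -0.6] T [ 0.11  0.16 -0.01] open 0.0151
```

>>> carry_out:
  rows:
    - [[0,0,-0.0004,0,0,0],[0,0,-0.0008,0,0,0],[0,0,-0.0008,0,0,0]]

```text
t: 37.52
position: [0.5409, 0.0092, 0.0708]
tcp_rot: [-180.0, 35.0, 170.7]
wrist_force: [-0.2, 0.0, 0.3]
opening: 0.0152
finger_force: 60.0
```

```bash
python3 tip.py
```

```text
t 37.525 tip [0.4632 0.0219 0.0158] seam (np.float64(4.78), np.float64(0.05)) F [-0.2  0.   0.3] T [0.06 0.18 0.05] open 0.0152
```

>>> carry_out:
  rows:
    - [[0,0,-0.0004,0,0,0],[0,0,-0.0008,0,0,0],[0,0,-0.0008,0,0,0]]

```text
t: 37.9
position: [0.541, 0.0092, 0.0702]
tcp_rot: [-180.0, 35.0, 170.7]
wrist_force: [0.1, -1.7, 1.3]
opening: 0.0153
finger_force: 60.0
```

```bash
python3 tip.py w15
```

```text
t 37.9 tip [0.4634 0.0219 0.0152] seam (np.float64(4.94), np.float64(0.08)) F [ 0.1 -1.7  1.3] T [ 0.06 -0.06  0.  ] open 0.0153
pred tip px [323.6  66.8] seam pts [325.4  57.2]
50 100 101 102 101 102 102 101 101 101 102 102 102 103 103 102 103 103 104 105 104 103 104 103 104
52 104 104 103 103 104 104 102 104 103 104 105 105 105 104 105 105 105 106 107 105 106 105 105 106
54 104 106 103 103 105 105 105 105 104 104 105 106 106 107 105 106 105 104 105 107 109 107 106 105
56 107 107 109 109 109 108 110 109 110 106 103 102 101 103 106 107 110 109 111 112 109 108 109 109
58 132 140 149 152 151 152 153 151 149 130  80  59  57  61  93 132 147 149 149 147 143 134 132 134
60 131 139 150 152 154 152 152 152 151 128  77  55  55  59  94 137 153 152 152 152 147 134 134 134
62 132 139 151 152 152 152 153 151 149 128  74  55  55  59  95 136 151 153 154 154 147 140 170 204
64 130 130 141 152 153 155 154 146 133 111  70  55  54  60  92 135 150 152 153 153 148 136 141 183
66 132 132 139 150 154 152 152 152 148 127  73  55  56  62  93 134 151 154 153 153 154 144 142 183
68 134 131 132 141 154 153 151 144 131 121  97  94  87  80  92 126 150 150 147 137 136 137 139 183
70 133 133 133 140 154 152 142 119 108 113 114 111 104  96  88 108 132 139 176 214 218 217 218 220
72 131 132 135 141 151 152 139 112 109 111 114 113 103  94  89 106 132 140 177 217 222 222 223 222
74 131 133 131 133 140 151 140 114 110 111 113 111 105  96  98 158 213 217 218 220 223 222 222 223
76 131 132 133 133 141 152 139 114 112 112 113 112 104  97  98 142 203 222 223 222 222 223 223 223
78 131 132 135 137 143 151 137 110 110 112 112 112 105  97  95 141 200 220 223 223 222 222 222 222
```

>>> carry_out:
  rows:
    - [[0,0,-0.0004,0,0,0],[0.001,-0.00016,-0.0005,0,0,0],[0.0028,-0.00046,-0.0005,0,0,0],[0.0046,-0.00075,-0.0005,0,0,0],[0.0065,-0.00106,-0.0005,0,0,0],[0.0083,-0.00136,-0.0005,0,0,0],[0.0102,-0.00167,-0.0005,0,0,0],[0.012,-0.00197,-0.0005,0,0,0],[0.0139,-0.00228,-0.0005,0,0,0],[0.0157,-0.00257,-0.0005,0,0,0],[0.0176,-0.00288,-0.0005,0,0,0],[0.0194,-0.00318,-0.0005,0,0,0]]

```text
t: 39.45
position: [0.5604, 0.006, 0.0694]
tcp_rot: [-180.0, 35.0, 170.7]
wrist_force: [-2.2, -0.1, 2.2]
opening: 0.0157
finger_force: 60.0
```

```bash
python3 tip.py w16
```

```text
t 39.45 tip [0.4827 0.0187 0.0144] seam (np.float64(24.52), np.float64(0.04)) F [-2.2 -0.1  2.2] T [ 0.1   0.61 -0.03] open 0.0157
pred tip px [323.6  66.9] seam pts [325.7  10.4]
50 133 140 151 153 154 154 154 155 151 127  71  59  57  60  81 125 151 155 155 155 153 158 178 199
52 135 136 143 151 153 154 153 153 151 128  71  59  58  65  97 136 153 156 155 156 153 149 142 139
54 135 133 139 154 154 156 154 154 152 130  72  59  58  64  96 135 153 155 155 155 155 147 138 138
56 134 134 140 152 154 152 153 153 152 127  72  61  60  66  97 137 152 155 154 154 154 149 143 136
58 135 133 135 141 152 153 155 155 153 126  71  59  61  66  96 137 155 155 155 155 156 155 146 137
60 133 135 136 143 153 153 155 155 152 128  68  59  59  66  97 137 155 153 155 155 155 155 149 138
62 133 134 134 138 149 153 154 154 147 120  69  57  61  65  95 138 153 156 155 151 147 145 140 138
64 134 134 136 140 146 153 155 155 149 125  69  57  61  64  95 137 154 155 149 140 136 136 137 143
66 142 151 155 153 157 153 154 155 152 128  73  60  61  64  98 138 154 154 148 139 137 136 136 145
68 141 155 156 155 153 155 148 134 123 117 111 110 102  93  98 128 151 148 142 137 137 137 138 140
70 139 152 153 153 157 153 143 120 113 115 116 115 107  99  91 110 134 138 138 138 137 139 137 139
72 135 143 154 153 156 153 140 114 109 113 115 113 108  98  93 110 133 136 137 144 180 217 219 218
74 135 142 154 155 153 155 140 115 110 115 116 113 107 101  95 104 126 136 136 143 183 219 222 223
76 134 138 146 153 155 152 142 116 113 112 115 114 109  98  98 138 196 217 219 218 221 222 223 224
78 133 133 142 152 153 152 136 111 112 114 116 112 106  99  97 136 197 222 223 223 224 222 222 224
```

>>> carry_out:
  rows:
    - [[0.0018,-0.0003,0,0,0,0],[0.0037,-0.0006,0,0,0,0],[0.0055,-0.0009,0,0,0,0],[0.0074,-0.0012,0,0,0,0],[0.0092,-0.0015,0,0,0,0],[0.0111,-0.0018,0,0,0,0],[0.0129,-0.0021,0,0,0,0],[0.0148,-0.0024,0,0,0,0],[0.0166,-0.0027,0,0,0,0],[0.0185,-0.003,0,0,0,0],[0.0203,-0.0033,0,0,0,0],[0.0222,-0.0036,0,0,0,0]]

```text
t: 41.0
position: [0.5826, 0.0024, 0.0695]
tcp_rot: [-180.0, 35.0, 170.7]
wrist_force: [-2.2, 0.7, 2.5]
opening: 0.0157
finger_force: 60.0
```

```bash
python3 tip.py w17 | awk 'NR<3||/^(5[0-9]|6[0-9]|7[0-4]) /'
```

```text
t 41.0 tip [0.5049 0.0151 0.0144] seam (np.float64(47.02), np.float64(0.08)) F [-2.2  0.7  2.5] T [ 0.17  0.57 -0.01] open 0.0157
pred tip px [323.6  66.9] seam pts [325.9 -59.8]
50 142 153 154 155 155 154 155 154 142 110  69  61  61  70 111 151 154 155 157 156 155 157 156 156
52 140 152 153 154 154 152 155 153 145 109  68  60  63  72 112 153 156 156 156 155 155 157 155 155
54 140 150 153 154 154 155 152 153 143 110  68  62  60  69 112 150 153 156 154 155 152 148 145 142
56 135 140 152 154 155 154 153 152 140 110  69  62  64  69 113 152 155 157 156 156 147 138 137 139
58 134 141 152 155 155 154 154 152 143 109  68  62  64  69 113 151 154 154 156 157 146 138 137 138
60 134 136 145 153 154 155 153 154 143 110  68  61  61  71 113 149 155 155 154 155 150 140 137 136
62 132 133 140 151 155 153 153 153 142 110  66  62  63  69 106 141 147 154 154 156 156 148 138 138
64 134 136 140 154 153 154 153 154 143 109  68  61  61  67 100 134 144 155 155 155 152 146 138 138
66 133 133 135 142 153 154 155 153 143 111  68  62  64  73 115 144 141 139 140 138 139 152 168 169
68 134 133 134 141 152 153 148 135 121 113 111 109 103  93  95 117 136 138 137 137 140 167 206 221
70 134 134 135 139 151 153 142 120 112 114 116 116 108 101  94 109 132 137 135 136 136 143 184 221
72 134 139 142 150 154 153 140 113 112 115 116 113 107  98  93 110 134 135 135 137 136 143 183 220
74 141 153 155 154 154 153 141 115 113 111 115 115 107 102  92 103 127 144 154 156 157 162 192 220
```

Contact and alignment hold; continue.

>>> carry_out:
  rows:
    - [[0.0018,-0.0003,0,0,0,0],[0.0037,-0.0006,0,0,0,0],[0.0055,-0.0009,0,0,0,0],[0.0074,-0.0012,0,0,0,0],[0.0092,-0.0015,0,0,0,0],[0.0111,-0.0018,0,0,0,0],[0.0129,-0.0021,0,0,0,0],[0.0148,-0.0024,0,0,0,0],[0.0166,-0.0027,0,0,0,0],[0.0185,-0.003,0,0,0,0],[0.0203,-0.0033,0,0,0,0],[0.0222,-0.0036,0,0,0,0]]

```text
t: 42.55
position: [0.6047, -0.0012, 0.0694]
tcp_rot: [-180.0, 35.0, 170.7]
wrist_force: [-1.7, -0.4, 1.5]
opening: 0.015
finger_force: 60.0
```

>>> carry_out:
  rows:
    - [[0.0018,-0.0003,0,0,0,0],[0.0037,-0.0006,0,0,0,0],[0.0055,-0.0009,0,0,0,0],[0.0074,-0.0012,0,0,0,0],[0.0092,-0.0015,0,0,0,0],[0.0111,-0.0018,0,0,0,0],[0.0129,-0.0021,0,0,0,0],[0.0148,-0.0024,0,0,0,0],[0.0166,-0.0027,0,0,0,0],[0.0185,-0.003,0,0,0,0],[0.0203,-0.0033,0,0,0,0],[0.0222,-0.0036,0,0,0,0]]

```text
t: 44.05
position: [0.627, -0.0048, 0.0695]
tcp_rot: [-180.0, 35.0, 170.7]
wrist_force: [-3.0, -0.1, 2.7]
opening: 0.0155
finger_force: 60.0
```

```bash
python3 tip.py w18 | awk 'NR<3||/^(5[0-9]|6[0-9]|7[0-4]) /'
```

```text
t 44.05 tip [0.5493 0.0079 0.0145] seam (np.float64(91.99), np.float64(0.16)) F [-3.  -0.1  2.7] T [0.19 0.64 0.04] open 0.0155
pred tip px [323.6  66.9] seam pts [ 326.5 -280.2]
50 140 148 159 160 161 160 162 160 139  84  68  65  68  90 130 158 163 160 161 160 157 153 143 148
52 140 144 151 159 160 161 161 157 138  85  65  66  67  88 130 156 159 161 161 163 161 154 144 140
54 138 141 147 158 160 162 159 159 138  82  66  66  68  90 128 156 160 163 162 161 160 153 143 143
56 139 141 146 158 159 160 160 159 136  84  63  68  68  88 129 159 160 161 160 161 160 153 144 143
58 140 138 143 148 158 162 161 159 137  84  68  67  68  86 129 159 162 161 161 161 162 159 152 144
60 139 138 142 145 158 161 162 158 137  84  66  67  68  98 139 157 160 159 154 149 145 143 142 143
62 140 143 152 156 160 161 160 160 136  84  66  67  70 102 143 160 160 156 148 143 142 142 142 144
64 158 162 161 163 161 160 160 159 137  86  65  66  69 101 142 159 160 159 153 144 143 144 143 144
66 153 159 159 161 160 161 161 159 136  85  66  65  71 102 142 159 161 161 152 144 143 141 143 143
68 148 158 161 160 162 161 154 140 126 118 115 114 107 106 113 134 159 161 153 143 146 178 208 211
70 146 159 160 161 160 161 149 125 117 119 121 119 112 104  96 126 157 155 151 145 148 189 226 228
72 140 149 159 159 160 159 143 118 113 119 120 118 111 102  97 116 140 141 142 142 148 188 224 227
74 140 146 160 160 161 160 144 119 114 120 120 117 111 104  94 108 130 140 143 143 144 152 195 227
```

>>> carry_out:
  rows:
    - [[0.0018,-0.0003,0,0,0,0],[0.0037,-0.0006,0,0,0,0],[0.0055,-0.0009,0,0,0,0],[0.0074,-0.0012,0,0,0,0],[0.0092,-0.0015,0,0,0,0],[0.0111,-0.0018,0,0,0,0],[0.0129,-0.0021,0,0,0,0],[0.0148,-0.0024,0,0,0,0],[0.0166,-0.0027,0,0,0,0],[0.0185,-0.003,0,0,0,0],[0.0203,-0.0033,0,0,0,0],[0.0222,-0.0036,0,0,0,0]]

```text
t: 45.6
position: [0.6492, -0.0084, 0.0695]
tcp_rot: [-180.0, 35.0, 170.7]
wrist_force: [-2.7, 0.9, 2.3]
opening: 0.0157
finger_force: 60.0
```

>>> carry_out:
  rows:
    - [[0.0018,-0.0003,0,0,0,0],[0.0037,-0.0006,0,0,0,0],[0.0055,-0.0009,0,0,0,0],[0.0074,-0.0012,0,0,0,0],[0.0092,-0.0015,0,0,0,0],[0.0111,-0.0018,0,0,0,0],[0.0129,-0.0021,0,0,0,0],[0.0148,-0.0024,0,0,0,0],[0.0155,-0.0025,0,0,0,0]]

```text
t: 46.72
position: [0.6648, -0.0109, 0.0697]
tcp_rot: [-180.0, 35.0, 170.7]
wrist_force: [-1.1, -0.1, 3.1]
opening: 0.015
finger_force: 60.0
```

```bash
python3 tip.py w19 | awk 'NR<3||/^(5[0-9]|6[0-9]|7[0-4]) /'; python3 - <<'E'
from h import *
PC["blade"]=((.55,-.003),.021,0); PC["ribp"]=((.43,-.034),.054,0)
c=load("w19")
# blade edge vs seam at far end: compare blade tip
for n in ("blade",): print(check(n,c,"w11",.04))
E
```

```text
t 46.725 tip [0.5872 0.0018 0.0146] seam (np.float64(130.38), np.float64(0.25)) F [-1.1 -0.1  3.1] T [ 0.09  0.32 -0.03] open 0.015
pred tip px [323.6  66.9] seam pts [ 326.6 -440.8]
50 148 157 166 165 167 165 162 155 118  79  69  73  77 122 160 166 166 165 166 166 168 167 168 166
52 147 152 164 166 166 164 164 154 119  78  68  71  77 123 163 164 166 166 169 165 162 157 154 153
54 146 153 165 166 167 166 166 153 121  79  70  72  79 121 162 167 165 166 167 166 160 149 146 146
56 145 148 156 164 166 166 166 155 118  78  71  71  82 124 161 166 166 165 168 166 164 157 148 146
58 144 146 153 164 166 166 165 155 118  78  71  71  81 126 161 165 168 168 166 166 165 159 149 148
60 145 147 154 165 165 165 163 155 119  76  71  70  82 127 161 166 167 168 166 167 167 158 149 149
62 165 166 167 166 163 164 163 155 120  78  70  73  85 126 160 166 166 166 166 166 163 157 150 148
64 167 166 165 166 165 164 165 152 119  78  70  71  83 125 162 165 168 158 152 149 146 147 147 147
66 165 167 166 165 166 165 163 154 117  78  70  70  82 125 162 164 166 158 148 147 147 146 149 153
68 167 167 167 165 165 164 157 143 127 120 120 118 114 114 127 148 165 162 155 148 146 146 153 196
70 166 165 167 165 165 164 153 131 122 123 124 124 119 109 102 119 144 148 154 162 162 162 166 202
72 165 165 166 165 166 163 150 123 123 124 123 123 118 109 102 120 144 152 188 227 231 231 232 233
74 165 165 166 167 166 164 150 124 123 125 127 124 116 108 101 118 142 147 153 195 230 232 232 231
('blade', 0.19, 'shift x,y mm', -5.2, 0.7)
```

>>> carry_out:
  rows:
    - [[0,0,0.015,0,0,0],[0,0,0.04,0,0,0],[0,0,0.07,0.9,5.5,0],[0,0,0.085,2.2,13.4,0],[0,0,0.085,3.5,21.3,0],[0,0,0.085,4.8,29,0],[0,0,0.085,5.66,34.5,0],[0,0,0.085,5.66,34.5,0],[0,0,0.085,5.66,34.5,0]]

```text
t: 47.9
position: [0.6644, -0.0108, 0.1546]
tcp_rot: [180.0, 0.1, 170.7]
wrist_force: [0.1, 0.1, -2.1]
opening: 0.0153
finger_force: 60.0
```

>>> carry_out:
  rows:
    - [[-0.004,0.028,0,0,0,8.6],[-0.008,0.056,0,0,0,17.3],[-0.012,0.084,0,0,0,26],[-0.016,0.112,0,0,0,35],[-0.02,0.14,0,0,0,44],[-0.025,0.168,0,0,0,53],[-0.029,0.196,0,0,0,62],[-0.034,0.224,0,0,0,71],[-0.038,0.252,0,0,0,80],[-0.0425,0.28,0,0,0,86.6],[-0.0425,0.281,0,0,0,86.6],[-0.0425,0.281,0,0,0,86.6]]

```text
t: 49.4
position: [0.6218, 0.2698, 0.1548]
tcp_rot: [-179.9, 0.0, -102.7]
wrist_force: [-0.1, -0.2, -1.6]
opening: 0.0156
finger_force: 60.0
```

>>> carry_out:
  rows:
    - [[0,0,0,0,0,0],[0,0,0,0,0,0]]

```text
t: 49.65
position: [0.6222, 0.2695, 0.1545]
tcp_rot: [-180.0, 0.0, -102.7]
wrist_force: [0.2, -0.2, -1.3]
opening: 0.0157
finger_force: 60.0
```

```bash
python3 - <<'E'
from h import *
s=manip.state(); print(s["position"],s["tcp_rot"],s["opening"])
c=grab("wrist","w20"); R=Ro.from_euler('xyz',s["tcp_rot"],degrees=True)
tip=s["position"]+R.apply([.096,0,0]); u,v=proj(c,tip)[0]; print(u,v)
from tipview import show
show(c,int(v)-8,int(v)+26,3,int(u)-14,int(u)+14)
# rest cradles vs w12 (z=.04): compare rest base texture
PC["restA"]=((.5915,.222),.006,0)
print(check("restA",c,"w12",.04))
E
```

```text
[0.62217706 0.26948145 0.15454933] [-1.79983213e+02  5.66075808e-03 -1.02745078e+02] 0.015732023543627283
324.2829902431595 65.43431304717609
57 221 222 224 224 222 219 219 218 219 214 210 205 186 147 145 148 152 149 148 152 153 154 154 156 155 154 155 158
60 219 221 222 223 224 221 219 218 219 219 213 206 185 146 142 145 149 151 149 150 151 153 155 154 155 155 155 157
63 217 219 222 223 224 222 220 219 217 219 219 217 199 154 141 142 150 150 151 148 149 151 155 156 156 155 156 156
66 219 217 220 222 224 224 222 220 218 219 219 203 164 148 142 142 145 149 153 152 149 151 151 155 155 156 156 154
69 219 218 217 220 222 223 223 221 219 218 210 182 145 146 151 151 146 139 129 133 150 149 151 153 156 155 155 154
72 219 217 219 218 221 222 222 223 221 216 202 161 141 145 152 153 147 138 129 134 149 150 150 152 155 156 155 155
75 217 219 220 217 221 222 224 222 221 220 200 149 141 147 151 153 145 139 129 129 142 148 149 150 151 154 156 154
78 219 218 219 219 218 221 222 223 222 220 201 150 143 150 153 155 147 135 126 129 142 150 150 151 161 171 168 157
81 219 219 220 219 218 219 221 223 223 220 199 146 144 150 156 153 147 138 131 153 195 213 194 169 193 212 197 163
84 219 219 219 220 219 218 220 222 223 215 185 144 143 149 156 154 149 140 134 148 192 213 212 213 213 213 197 161
87 220 219 219 219 220 218 218 221 221 214 186 144 142 151 157 154 150 140 131 148 190 216 214 211 212 211 193 159
90 221 221 220 219 217 218 218 219 221 212 179 146 145 150 158 156 151 141 129 137 183 217 220 220 214 209 192 158
('restA', 0.76, 'shift x,y mm', 3.8, 14.0)
```

>>> carry_out:
  rows:
    - [[0,0.0003,-0.04,0,0,0],[0,0.0003,-0.08,0,0,0],[0,0.0003,-0.1,0,0,0],[0,0.0003,-0.11,0,0,0],[0,0.0003,-0.115,0,0,0],[0,0.0003,-0.1155,0,0,0],[0,0.0003,-0.1155,0,0,0]]

```text
t: 50.58
position: [0.6224, 0.2706, 0.0399]
tcp_rot: [-179.9, 0.0, -102.7]
wrist_force: [-0.3, 1.3, -1.4]
opening: 0.016
finger_force: 60.0
```

>>> carry_out:
  rows:
    - [[0,0,0,0,0,0],[0,0,0,0,0,0],[0,0,0,0,0,0],[0,0,0,0,0,0],[0,0,0.03,0,0,0],[0,0,0.08,0,0,0],[0,0,0.13,0,0,0],[0,0,0.14,0,0,0],[0,0,0.14,0,0,0]]
  hand: 0.4

```text
t: 51.7
position: [0.6221, 0.2705, 0.179]
tcp_rot: [-180.0, 0.0, -102.7]
wrist_force: [-0.6, 0.6, 0.0]
opening: 0.037
finger_force: 0.0
```

```bash
python3 - <<'E'
from h import *
s=manip.state(); print(s["position"],s["tcp_rot"],s["opening"])
c=grab("wrist","w21")
for n,p in(("mid",(.621,.265)),("front",(.613,.229)),("point",(.6045,.192))):
    PC[n]=(p,.046 if n!="point" else .038,0); print(check(n,c,"w12",.05))
E
```

```text
[0.62209807 0.27047201 0.17899133] [-1.79972172e+02  1.85848521e-02 -1.02669756e+02] 0.03698005004905272
('mid', 0.99, 'shift x,y mm', -0.3, 0.7)
('front', 0.98, 'shift x,y mm', -0.3, 0.0)
('point', 0.98, 'shift x,y mm', -0.3, 0.0)
```

>>> carry_out:
  rows:
    - [[-0.02,-0.03,0.01,0,0,-10],[-0.05,-0.06,0.01,0,0,-20],[-0.08,-0.1,0.01,0,0,-30],[-0.11,-0.14,0.01,0,0,-40],[-0.14,-0.18,0.01,0,0,-50],[-0.17,-0.22,0.01,0,0,-60],[-0.19,-0.26,0.01,0,0,-70],[-0.193,-0.3,0,0,0,-80],[-0.193,-0.3045,0,0,0,-90],[-0.193,-0.3045,0,0,0,-100],[-0.193,-0.3045,0,0,0,-110],[-0.193,-0.3045,0,0,0,-120]]

```text
t: 53.25
position: [0.4285, -0.034, 0.1771]
tcp_rot: [-179.9, -0.1, 137.0]
wrist_force: [-0.2, -0.7, 0.7]
opening: 0.037
finger_force: 0.0
```

>>> carry_out:
  rows:
    - [[0,0,0,0,0,-10],[0,0,0,0,0,-20],[0,0,0,0,0,-30],[0,0,0,0,0,-40],[0,0,0,0,0,-50],[0,0,0,0,0,-56.8],[0,0,0,0,0,-56.8],[0,0,0,0,0,-56.8]]

```text
t: 54.25
position: [0.4288, -0.034, 0.1781]
tcp_rot: [-179.9, 0.0, 80.7]
wrist_force: [-0.2, 0.4, -0.4]
opening: 0.0372
finger_force: 0.0
```

```bash
python3 - <<'E'
from h import *
s=manip.state(); print(s["position"],s["tcp_rot"],s["opening"])
c=grab("wrist","w22")
for n,p,z in(("rib",(.43,-.034),.054),("bladetip",(.575,-.010),.021),("corner",(.452,.012),.021),("bl",(.52,.001),.021)):
    PC[n]=(p,z,0); print(check(n,c,"w11",.05))
E
```

```text
[ 0.42878552 -0.03402971  0.17809061] [-1.79926500e+02  3.27212504e-03  8.06875696e+01] 0.03719374031241317
('rib', 0.99, 'shift x,y mm', -0.3, -0.7)
('bladetip', 0.97, 'shift x,y mm', -0.3, 0.0)
('corner', 0.99, 'shift x,y mm', 0.3, 0.0)
('bl', 0.97, 'shift x,y mm', -18.5, 2.8)
```

>>> carry_out:
  rows:
    - [[0,0,-0.05,0,0,0],[0,0,-0.1,0,0,0],[0,0,-0.128,0,0,0],[0,0,-0.138,0,0,0],[0,0,-0.138,0,0,0],[0,0,-0.138,0,0,0]]

```text
t: 55.05
position: [0.4297, -0.0341, 0.0423]
tcp_rot: [179.9, -0.0, 80.5]
wrist_force: [0.4, -0.4, -0.8]
opening: 0.0369
finger_force: 0.0
```

>>> carry_out:
  rows:
    - [[0,0,0,0,0,0],[0,0,0,0,0,0],[0,0,0,0,0,0],[0,0,0,0,0,0],[0,0,0.01,0,0,0],[0,0,0.03,0,0,0],[0,0,0.06,0,0,0],[0,0,0.07,0,0,0],[0,0,0.07,0,0,0]]
  hand: 0

```text
t: 56.18
position: [0.4292, -0.0341, 0.111]
tcp_rot: [180.0, -0.0, 80.5]
wrist_force: [0.6, -0.1, -4.7]
opening: 0.014
finger_force: 60.0
```

>>> carry_out:
  rows:
    - [[0.002,0.02,0,0,0,5],[0.005,0.045,0,0,0,12],[0.008,0.075,0,0,0,20],[0.012,0.105,0,0,0,28],[0.016,0.135,0,0,0,36],[0.019,0.165,0,0,0,44],[0.022,0.195,0,0,0,52],[0.026,0.225,0,0,0,60],[0.03,0.255,0,0,0,67],[0.0322,0.272,0,0,0,71],[0.0322,0.2775,0,0,0,71],[0.0322,0.2775,0,0,0,71]]

```text
t: 57.68
position: [0.4609, 0.2432, 0.1101]
tcp_rot: [-179.9, -0.0, 151.4]
wrist_force: [-0.9, 0.1, -5.0]
opening: 0.0137
finger_force: 60.0
```

>>> carry_out:
  rows:
    - [[0,0,-0.02,0,0,0],[0,0,-0.04,0,0,0],[0,0,-0.055,0,0,0],[0,0,-0.063,0,0,0],[0,0,-0.068,0,0,0],[0,0,-0.07,0,0,0],[0,0,-0.07,0,0,0],[0,0,-0.07,0,0,0]]

```text
t: 58.68
position: [0.4614, 0.2436, 0.0413]
tcp_rot: [180.0, 0.0, 151.5]
wrist_force: [0.8, -0.2, -4.6]
opening: 0.0134
finger_force: 60.0
```

>>> carry_out:
  rows:
    - [[0,0,-0.0005,0,0,0],[0,0,-0.001,0,0,0],[0,0,-0.001,0,0,0]]

```text
t: 59.05
position: [0.4615, 0.2436, 0.0412]
tcp_rot: [180.0, 0.0, 151.5]
wrist_force: [-5.7, -3.5, 10.9]
opening: 0.0138
finger_force: 60.0
```

>>> carry_out:
  rows:
    - [[0,0,0,0,0,0],[0,0,0,0,0,0],[0,0,0,0,0,0],[0,0,0,0,0,0],[0,0,0.03,0,0,0],[0,0,0.08,0,0,0],[0,0,0.14,0,0,0],[0,0,0.19,0,0,0],[0,0,0.19,0,0,0],[0,0,0.19,0,0,0]]
  hand: 0.4

```text
t: 60.3
position: [0.4611, 0.2434, 0.2291]
tcp_rot: [-180.0, -0.0, 151.5]
wrist_force: [0.9, 0.1, -0.4]
opening: 0.0376
finger_force: 0.0
```

```bash
python3 - <<'E'
from h import *
s=manip.state(); print(s["position"],s["tcp_rot"],s["opening"])
c=grab("wrist","w23"); ref=load("w7"); t=grab("top","t3"); t0=load("t0"); t1=load("t1")
# square: match rib patch from w7 (yaw 62, same), search wide
for n,p,z in(("rib",(.4727,.2850),.054),("foot",(.515,.262),.02)):
    PC[n]=(p,z,0); print(check(n,c,"w7",.09))
# scriber & tray by top view
PC["scr"]=((.621,.265),.046,0); print(check("scr",t,"t0"))
for n,p in(("heat",(.6,-.283)),("conv",(.514,-.283))):
    PC[n]=(p,.03,0); print(n,check(n,t,"t1",.04))
print("trafo colour",t["image"][tuple(proj(t,[.43,-.283,.036])[0].round().astype(int)[::-1])])
for n,p,z in(("spoolb",(.741,-.117),.03),("spool",(.36,-.15),.03),("tin",(.737,.205),.05),("meter",(.805,.071),.03),("sd",(.69,.33),.01)):
    PC[n]=(p,z,0); print(check(n,t,"t0"))
E
```

```text
[0.46105443 0.24336431 0.22910137] [-1.79965392e+02 -2.37230714e-02  1.51529698e+02] 0.03758974074075844
('rib', 1.0, 'shift x,y mm', -13.3, -40.9)
('foot', 0.84, 'shift x,y mm', 51.1, -1.8)
('scr', 1.0, 'shift x,y mm', -0.3, 0.0)
heat ('heat', 0.99, 'shift x,y mm', 0.3, 0.0)
conv ('conv', 1.0, 'shift x,y mm', 0.3, 0.0)
trafo colour [177 135  85]
('spoolb', 1.0, 'shift x,y mm', -0.3, 0.0)
('spool', 0.86, 'shift x,y mm', -0.3, -0.7)
('tin', 1.0, 'shift x,y mm', -0.3, 0.0)
('meter', 1.0, 'shift x,y mm', -0.3, 0.0)
('sd', 1.0, 'shift x,y mm', -0.3, 0.0)
```

```bash
python3 -c "
from cell import job
print(job.job_done())"
```

```text
the job is handed in; nothing more can be done
None
```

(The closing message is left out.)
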